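# Clamp a fresh calibration gas cylinder into the analyser's bench cradle

### The job

Roll the new gas cylinder, without lifting it, off the loading shelf of the bench cradle into the vee and let it settle there. Swing the hinged strap over it until the strap is fully shut, then push the locking pin fully home through the knuckles so that strap and cradle are joined. Leave the tube rack, the pipette tip box and the bottle where they stand.

Things in the scene. Friction and masses are not known exactly. Their poses are not given: they have to be found in the camera images.
- cradle: Grey sheet-steel cradle fixed to the bench; origin on the bench under the vee. x runs from the loading side (nearer the robot) to the hinge side, y along the lying cylinder, z up. Foot plate 150 x 246 mm. 90-degree vee trough along y: flanks from x -22 to +22 mm, rims 50 mm and root 28 mm above the bench, y -120 to 75 mm. Hinge upright at x 40, y 4 to 95 mm, 71 mm high.
- shelf (a point): Middle of the top of the flat loading shelf on the cradle's -x side: cradle x -57, y -55, z 50 mm (axes as the cradle's). Shelf x -92 to -22 mm, y -120 to 10 mm, level with the vee's rim and leading straight into it; a lip 6 mm high runs along its outer edge (x -95 to -92).
- vee_seat (a point): Where point cyl_center belongs when the cylinder sits in the vee: cradle x 0, y -15, z 63.4 mm (axes as the cradle's). The place along y may differ by up to 30 mm.
- knuckle_mouth (a point): Centre of the open +y end of the long fixed knuckle, which the pin's head must come to rest against: cradle x -40, y 121, z 38 mm (axes as the cradle's). Steel tube 18 mm outside, 10.6 mm bore, on the loading side, y 61 to 121 mm. The pin travels along -y.
- short_knuckle (a point): Centre of the short fixed knuckle (same tube, y 24 to 38 mm), last on the pin's line: cradle x -40, y 31, z 38 mm. The strap's knuckle (20 mm) drops into the gap between it and the long one.
- strap_hinge (a point): Middle of the strap's hinge line, which is parallel to the cradle's y: cradle x 40, y 49.5, z 63.4 mm. Axes as the cradle's.
- strap (a joint): Angle of the half-round steel strap (20 mm wide, 3 mm thick): 0 = fully shut on its stop, growing as it opens up and away over the hinge, to 2.0. Starts at 1.4 to 1.9. A stiff hinge holds it where it is left; 1 to 3 N at the tab moves it. It shuts only with the cylinder down in the vee and no pin in the gap; its crown is then 93 mm above the bench, 1 mm clear of the cylinder.
- strap_tab (a point): Middle of the outer face of the thumb tab on the strap's free end: 24 mm long radially, 18 mm wide, 3 mm thick. Shut: cradle x -43, y 49.5, z 52.4 mm, 83 mm from the hinge line across and 11 mm below it. Site z points out of that face: up when shut, away from the robot when open. Pushing on that face (along -z) swings the strap shut.
- pin_head (a point): Centre of the flat outer face of the head (disc 20 mm across, 7 mm thick) of the loose steel locking pin: shank 9 mm thick, 103 mm long, round nose, 65 g. Site y points along the pin out of the head. It starts parked in the long knuckle, 52 to 57 mm of shank inside, head 46 to 51 mm from home and up to 3 mm low. Home, this point is at cradle y 128 mm.
- pin_tip (a point): End of the pin's round nose, 110 mm from point pin_head; home it is at cradle y 18 mm, 6 mm out of the short knuckle.
- cyl_center (a point): Middle of the straight body, on the axis, of the aluminium gas cylinder: 50 mm in diameter, body 180 mm long, 0.35 to 0.65 kg; shoulder and brass valve stub at the -y end reach 134 mm from here. Site y runs along the cylinder, away from the valve; x and z turn as it rolls. It starts lying on the loading shelf along the cradle's y, 75 mm above the bench.
- tube_rack: White rack with capped tubes, 105 x 75 mm, 92 mm high, origin under its middle. Leave it alone.
- tip_box: Pipette tip box, 120 x 84 mm, 62 mm high, origin under its middle. Leave it alone.
- spirit_bottle: White bottle, 60 mm in diameter, 150 mm high, origin under its middle. Leave it alone.
Mind the look-alikes: they are no part of the job. Of the things shaped like the part that bears cyl_center, the aluminium one is meant.

How it is judged:
By the outcome, as a careful person would: the job done as asked, in the order asked, and still so for the second after the job is handed in, with the robot touching nothing.
It also fails if it takes over 61 s, if anything falls off the work surface, if the arm or the gripper's body presses on something with over 40 N, if the wrist force passes 120 N, or if a joint passes its speed limit or range.

### The arm

A 6-joint arm with a two-finger parallel gripper is mounted at the origin on the work surface. World frame = base frame: x ahead of the robot, y to its left, z up, the work surface at z = 0. Lengths are in m, angles in rad, forces in N, time in s.
With the tool pointing down it reaches from about 0.375 to 0.825 m from the base axis. Payload 5.5 kg.
Tool frame: the origin (TCP) lies midway between the tips of the shut fingers; the grasp point (between the pads) lies 19 mm behind it (grip_point_offset is the distance from the TCP to the grasp point, in m); z points along the fingers, y is the direction in which the jaws open and shut (so a half turn about z gives the same grasp; the last joint's range is limited). The gripper opens to 85 mm and grips with 20 to 120 N. Pads are 22 mm wide; open, the fingers measure 114 mm over their backs; the gripper's body (76 mm by 85 mm) begins 54 mm behind the grasp point. The pads swing forward as they close: fully open they stand 13 mm farther back than shut.
Start: joints at [1.293, 0.314, -0.047, 1.21, 0, 1.571], TCP at [0.165, 0.577, 0.211] pointing down, gripper open.
Joint ranges: [-2.67, 2.67], [-0.69, 1.73], [-1.03, 1.25], [-2.08, 2.16], [-1.42, 1.45], [-3.14, 3.14]. Speed limits (rad/s): [2.39, 2.39, 3.01, 3.14, 3.14, 3.14].

### API

Orientations are given as a unit quaternion [w, x, y, z].
In Python, from rig import state, camera, sign_off, grip_point_offset gives the robot as it stands. The module is installed in compiled form; this text tells all that it offers.
- The arm moves only by the shell command python3 -m pendant 'ROWS' [FORCE]. ROWS is JSON, a list of rows, each an object of numbers: "x", "y", "z": the shift along the tool's x, y, z in units of 0.5 m (1.0 is 0.5 m); "yaw": the turn about the tool's z in units of 180 degrees (1.0 is 180 degrees); "jaw": the opening, from 0 (shut) to 1 (fully open). In form: [{"x": .., "y": .., "z": .., "yaw": .., "jaw": ..}, ...]. A call has 1 to 20 rows; each row is the pose to reach, as a shift and turn from the pose commanded when the call began, along the tool's axes at that moment, turning the shorter way round; what a row does not reach only later rows make up. A row lasts 1/8 s, in which the tool goes at most 62.5 mm and 10.7 degrees, less where a joint would pass 70% of its speed; a pose out of reach is approached as far as the arm can. A call with a number of a shift or a turn outside -1 to 1 is refused whole. A call with a gripper value outside its range is refused whole. The fingers move at their own pace and stop on an object; FORCE is the grip in N (left out, the last holds). Time passes only in rows, so rows that repeat a pose let the fingers close. It gives the time, the measured TCP pose, the force and the opening at its end, in the units of the state.
- state(): the state, without advancing time (a new reading comes with each control period).
- camera(name): name is "scene" or "top" or "wrist"; returns a dict with "pixels" (400x640x3 uint8, blue, green, red), "fx", "fy", "cx", "cy" (pixels), "rvec" (rotation vector, rad) and "tvec" (3), from world to camera coordinates, as OpenCV has them. Camera axes: x right, y down, z forward; pixel columns grow to the right and rows downward; lengths in m; the calibration is good to about 2 mm. The wrist camera is an equidistant fisheye: a pixel r from the principal point sees the ray r / f radians off the axis. A picture is of the moment at which its call begins. There is no depth.
- sign_off(): hands the job in, once; it reports no verdict.
The state is a dict: "time": time; "joint_pos": joint angles; "joint_velocities": joint speeds; "joint_torque": joint torques, N m; "tool_pos": TCP position; "tcp_rot": TCP orientation; "contact_force": force on the tool from outside, world axes, zero at the start; "moment": the same for the moment, N m; "gripper_width": finger opening in m.
Only numpy, scipy, OpenCV 4.12 (cv2) and the standard library are available. Lean on these libraries where they do the work, as an engineer would, in place of code of your own. Each camera call takes 0.05 s, during which the arm holds its last target.

## Working session

There is one attempt and no reset: what is moved stays moved. The work goes in short steps, Python scripts to look and compute and a shell command to move; the robot and the scene stay as the last step left them, time stands still between calls to the robot, and variables do not carry over. Pictures are saved under pics/ and viewed, and the job is handed in when it is done.

```bash
mkdir -p pics; ls; python3 - <<'E'
from rig import state,camera,grip_point_offset
import cv2,numpy as np
print(state(),grip_point_offset)
for n in["scene","top","wrist"]:
    c=camera(n);cv2.imwrite(f"pics/{n}0.png",c["pixels"])
    print(n,{k:np.round(v,4).tolist() for k,v in c.items() if k!="pixels"})
E
```

```text
pics
{'time': 0.0, 'joint_pos': array([ 1.29300117e+00,  3.14232774e-01, -4.80502394e-02,  1.21020037e+00,
        5.18117235e-05,  1.57079950e+00]), 'joint_velocities': array([ 0.0005021 , -0.00114929, -0.00130882, -0.00050334, -0.0015205 ,
       -0.00033623]), 'joint_torque': array([-1.02660175e-03, -5.39589536e+01,  3.39750087e+01,  1.91599218e-02,
        1.50544424e-04,  2.71696116e-06]), 'tool_pos': array([0.16435992, 0.57642673, 0.21004319]), 'tcp_rot': array([-1.42442788e-04,  1.38452943e-01,  9.90368654e-01, -8.31818561e-04]), 'contact_force': array([-0.38058537, -0.49215121,  0.18074726]), 'moment': array([-0.04183346,  0.00266208, -0.01728834]), 'gripper_width': 0.08540459771694753} 0.0187
scene {'fx': 398.2863, 'fy': 398.2863, 'cx': 310.1954, 'cy': 196.5033, 'rvec': [1.1623, 2.4246, -0.9383], 'tvec': [0.3216, -0.2549, 1.1635]}
top {'fx': 379.1958, 'fy': 379.1958, 'cx': 314.5071, 'cy': 202.8458, 'rvec': [2.1271, -2.1913, 0.0973], 'tvec': [0.008, 0.5076, 0.9744]}
wrist {'fx': 309.7069, 'fy': 309.7069, 'cx': 321.5055, 'cy': 202.3213, 'rvec': [-2.2885, -1.7292, -0.2807], 'tvec': [-0.5985, -0.0423, 0.3816]}
```

View pics/scene0.png

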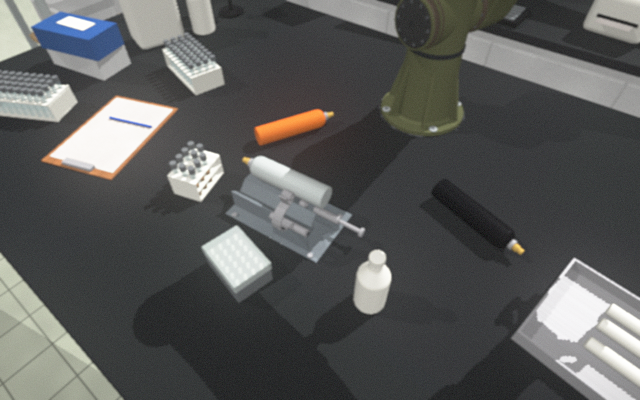

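View pics/top0.png

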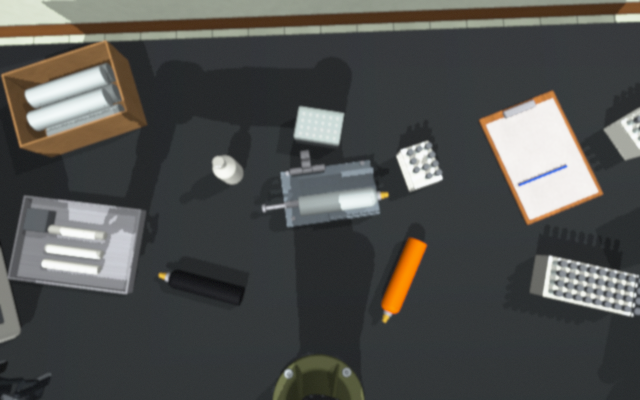

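View pics/wrist0.png

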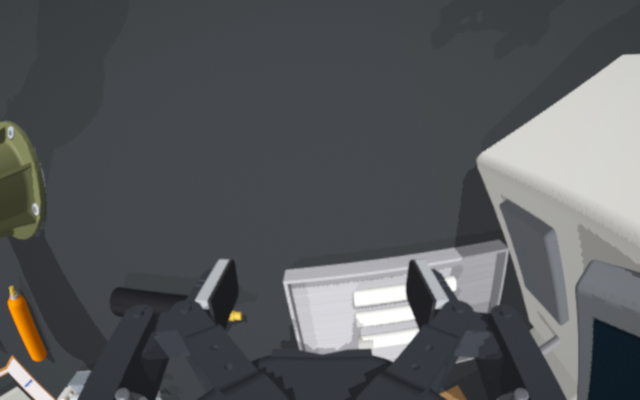

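The top view shows three cylinders: aluminium at about (340,202) on the cradle, orange at (404,275), and black at (205,287). The aluminium one lying on the shelf with its valve to the right is the one meant. I'll enlarge it to confirm and to pick points.

```bash
cat > h.py <<'E'
import numpy as np,cv2
from rig import state,camera
def shot(n,name):
    c=camera(n);cv2.imwrite(f"pics/{name}.png",c["pixels"]);np.save(f"pics/{name}.npy",{k:v for k,v in c.items()},allow_pickle=True);return c
def load(name): return np.load(f"pics/{name}.npy",allow_pickle=True).item()
def ray(c,u,v,fish=False):
    R=cv2.Rodrigues(np.array(c["rvec"],float))[0];t=np.array(c["tvec"],float).ravel()
    a=np.array([(u-c["cx"])/c["fx"],(v-c["cy"])/c["fy"]])
    if fish:
        r=np.linalg.norm(a); d=np.array([*(a/r*np.sin(r)),np.cos(r)]) if r>1e-9 else np.array([0,0,1.])
    else: d=np.array([*a,1.])
    return -R.T@t,R.T@d
def onz(c,u,v,z,fish=False):
    o,d=ray(c,u,v,fish);return o+d*(z-o[2])/d[2]
def tri(r1,r2):
    (o1,d1),(o2,d2)=r1,r2
    A=np.stack([d1,-d2],1);s=np.linalg.lstsq(A,o2-o1,rcond=None)[0]
    p,q=o1+s[0]*d1,o2+s[1]*d2;return (p+q)/2,np.linalg.norm(p-q)
def proj(c,p,fish=False):
    R=cv2.Rodrigues(np.array(c["rvec"],float))[0];q=R@np.array(p,float)+np.array(c["tvec"],float).ravel()
    if fish:
        r=np.hypot(q[0],q[1]);th=np.arctan2(r,q[2]);return c["cx"]+c["fx"]*th*q[0]/r,c["cy"]+c["fy"]*th*q[1]/r
    return c["cx"]+c["fx"]*q[0]/q[2],c["cy"]+c["fy"]*q[1]/q[2]
def crop(name,out,x0,x1,y0,y1,k):
    im=cv2.imread(f"pics/{name}.png")[y0:y1,x0:x1]
    im=cv2.resize(im,None,fx=k,fy=k,interpolation=cv2.INTER_CUBIC)
    for x in range((x0+9)//10*10,x1,10):cv2.putText(im,str(x),((x-x0)*k,8),0,.3,(0,255,255));cv2.line(im,((x-x0)*k,10),((x-x0)*k,16),(0,255,255))
    for y in range((y0+9)//10*10,y1,10):cv2.putText(im,str(y),(0,(y-y0)*k),0,.3,(0,255,255));cv2.line(im,(22,(y-y0)*k),(28,(y-y0)*k),(0,255,255))
    cv2.imwrite(f"pics/{out}.png",im)
E
python3 - <<'E'
from h import *
shot("top","t1");shot("scene","s1")
crop("t1","t1c",255,395,145,235,5);crop("s1","s1c",215,375,145,265,5)
E
```

```text
(no output)
```

View pics/t1c.png

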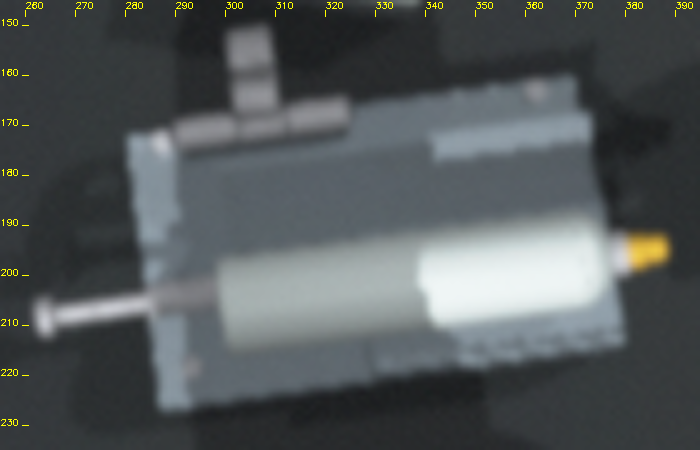

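View pics/s1c.png

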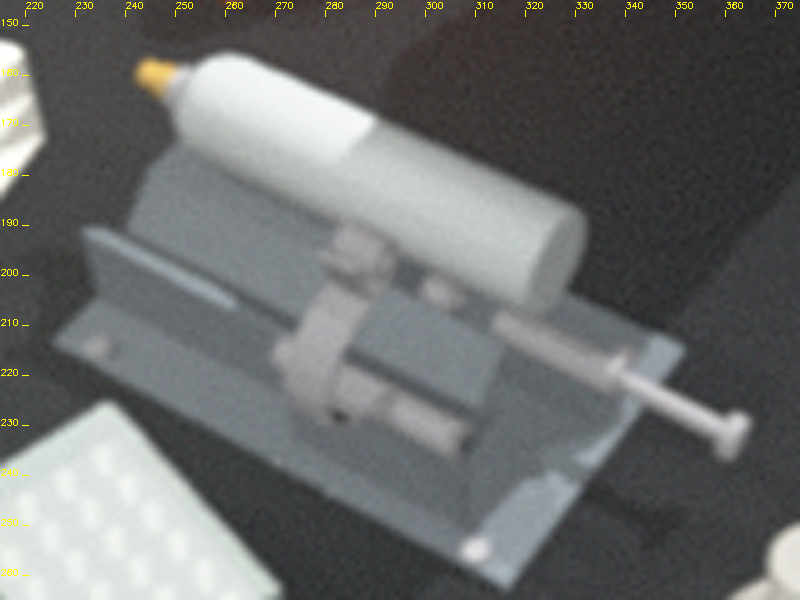

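```bash
python3 - <<'E'
from h import *
t=load("t1");s=load("s1")
z=.004
for n,c,p in[("t +y+x",t,(280,172)),("t +y-x",t,(286.5,227)),("s -y+x",s,(225.5,213.5)),("s +y+x",s,(316,261.5)),("s +y-x",s,(351,215))]:
    print(n,np.round(onz(c,*p,z),4))
print(np.round(tri(ray(t,280,172),ray(s,316,261.5))[0],4),tri(ray(t,286.5,227),ray(s,351,215)))
print("pinhead",tri(ray(t,263.5,208.5),ray(s,362,230)))
print("valve tip",tri(ray(t,387.5,194),ray(s,243,157.5)))
for p in[(299.5,206),(300,198),(302,214),(380,196)]:print(np.round(onz(t,*p,.075),4))
E
```

```text
t +y+x [0.5975 0.0849 0.004 ]
t +y-x [0.4471 0.0703 0.004 ]
s -y+x [ 0.6273 -0.1527  0.004 ]
s +y+x [0.599  0.0882 0.004 ]
s +y-x [0.4539 0.0734 0.004 ]
[5.977e-01 8.600e-02 4.000e-04] (array([ 0.44784467,  0.07051056, -0.00402804]), np.float64(0.0013311401451361789))
pinhead (array([0.49544015, 0.1274196 , 0.03572621]), np.float64(0.0015497460160049411))
valve tip (array([ 0.51914305, -0.19154888,  0.07610111]), np.float64(0.00028762040791371245))
[0.4957 0.0301 0.075 ]
[0.5159 0.0284 0.075 ]
[0.4753 0.0244 0.075 ]
[ 0.5147 -0.1726  0.075 ]
```

```bash
cat >> h.py <<'E'
import os,json
def frame():
    return np.array(json.load(open("pose.json")))
def w(p):
    x,y,a=frame();p=np.array(p,float);c,s=np.cos(a),np.sin(a)
    return np.array([x+c*p[0]-s*p[1],y+s*p[0]+c*p[1],p[2]])
def inv(p):
    x,y,a=frame();c,s=np.cos(a),np.sin(a);dx,dy=p[0]-x,p[1]-y
    return np.array([c*dx+s*dy,-s*dx+c*dy,p[2]])
FE={"mouth":(-.04,.121,.038),"longend":(-.04,.061,.038),"short+":(-.04,.038,.038),"short-":(-.04,.024,.038),"hinge":(.04,.0495,.0634),
"upr+":(.04,.095,.0634),"upr-":(.04,.004,.0634),"rim+":(.022,.075,.05),"rim-":(.022,-.12,.05),"lip+":(-.095,.01,.056),"lip-":(-.095,-.12,.056),"pl1":(.055,.123,.003),"pl2":(.055,-.123,.003),"pl3":(-.095,.123,.003)}
E
python3 - <<'E'
from h import *
json.dump([.5542,-.0427,np.radians(6.05)],open("pose.json","w"))
for n,x0,x1,y0,y1 in(("t1",255,395,145,235),("s1",215,375,145,265)):
    c=load(n);im=cv2.resize(cv2.imread(f"pics/{n}.png")[y0:y1,x0:x1],None,fx=5,fy=5,interpolation=cv2.INTER_CUBIC)
    for k,p in FE.items():
        u,v=proj(c,w(p));q=(int((u-x0+.5)*5),int((v-y0+.5)*5));cv2.circle(im,q,2,(0,0,255),-1);cv2.putText(im,k,q,0,.35,(0,255,0))
    cv2.imwrite(f"pics/{n}ov.png",im)
print(inv([0.5050,-0.0583,.075]))
E
```

```text
[-0.05057015 -0.01032761  0.075     ]
```

View pics/t1ov.png

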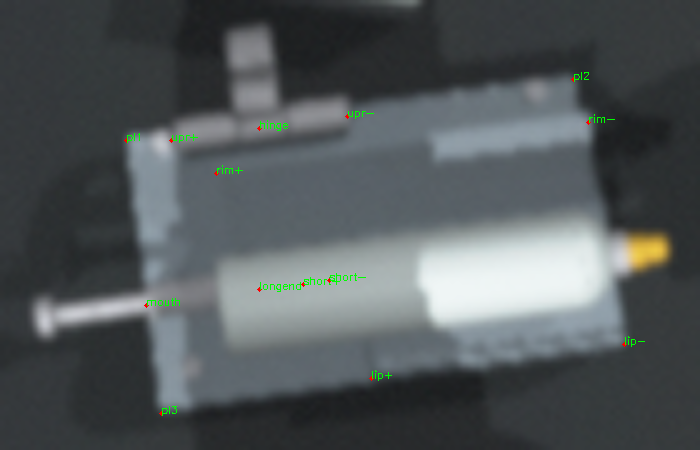

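View pics/s1ov.png

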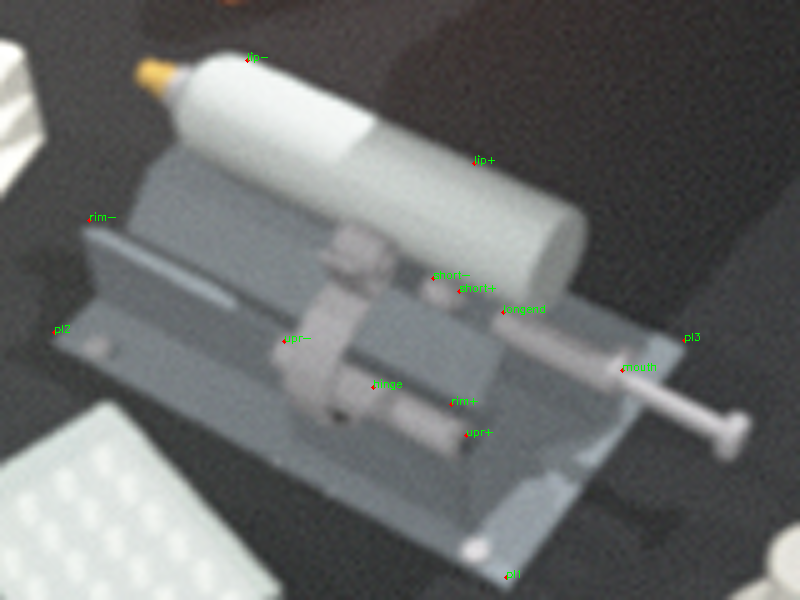

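The overlay matches to about a pixel in both views, so the cradle pose is good. The cylinder centre measures cradle (-51,-10), which is on the shelf. Next I'll work out the first move and where the neighbours stand.

```bash
cat >> h.py <<'E'
def plan(targets,dyaw_from=None,cmd=None):
    """targets: cradle (x,y,z) of TCP; tool y along cradle y. prints rows in call-start tool axes"""
    s=state();q=s["tcp_rot"];from scipy.spatial.transform import Rotation as Ro
    R=Ro.from_quat([q[1],q[2],q[3],q[0]]).as_matrix();p=s["tool_pos"]
    a=frame()[2];ty=np.array([-np.sin(a),np.cos(a)])
    cur=np.arctan2(R[1,1],R[0,1]);want=np.arctan2(ty[1],ty[0])
    d=(want-cur+np.pi/2)%np.pi-np.pi/2
    print("t",round(s["time"],2),"cradle now",np.round(inv(p)*1e3,1),"F",np.round(s["contact_force"],1),"w",round(s["gripper_width"],4),"yaw",round(-d/np.pi,4))
    for t in targets:
        v=R.T@(w(t)-p)/.5;print([*t],"->",np.round(v,4))
E
python3 - <<'E'
from h import *
t=load("t1");s=load("s1")
print("bottle",onz(t,231,180,0.0),onz(s,371,305,0),inv(onz(s,371,305,0)))
plan([(-.110,-.02,.20),(-.110,-.02,.13),(-.110,-.02,.052)])
E
```

```text
bottle [0.58039626 0.22022448 0.        ] [0.60755551 0.22849454 0.        ] [0.08164124 0.26406059 0.        ]
t 0.25 cradle now [-322.3  657.1  210.5] F [ 0.4  0.  -0.2] w 0.0856 yaw -0.122
[-0.11, -0.02, 0.2] -> [-0.9003 -1.097   0.0218]
[-0.11, -0.02, 0.13] -> [-0.9003 -1.0968  0.1618]
[-0.11, -0.02, 0.052] -> [-0.9003 -1.0967  0.3178]
```

```bash
python3 -m pendant '[{"x":-0.3,"y":-0.35,"z":0,"yaw":-0.06,"jaw":1},{"x":-0.3,"y":-0.35,"z":0,"yaw":-0.12,"jaw":1},{"x":-0.5,"y":-0.5,"z":0,"yaw":-0.122,"jaw":1},{"x":-0.6,"y":-0.65,"z":0,"yaw":-0.122,"jaw":1},{"x":-0.8,"y":-0.85,"z":0,"yaw":-0.122,"jaw":1},{"x":-0.9,"y":-1.0,"z":0,"yaw":-0.122,"jaw":1},{"x":-0.9,"y":-1.0,"z":0,"yaw":-0.122,"jaw":1},{"x":-0.9,"y":-1.0,"z":0,"yaw":-0.122,"jaw":1},{"x":-0.9,"y":-1.0,"z":0,"yaw":-0.122,"jaw":1},{"x":-0.9,"y":-1.0,"z":0,"yaw":-0.122,"jaw":1},{"x":-0.9,"y":-1.0,"z":0,"yaw":-0.122,"jaw":1},{"x":-0.9,"y":-1.0,"z":0,"yaw":-0.122,"jaw":1},{"x":-0.9,"y":-1.0,"z":0,"yaw":-0.122,"jaw":1},{"x":-0.9,"y":-1.0,"z":0,"yaw":-0.122,"jaw":1},{"x":-0.9,"y":-1.0,"z":0,"yaw":-0.122,"jaw":1},{"x":-0.9,"y":-1.0,"z":0,"yaw":-0.122,"jaw":1}]' 30
python3 - <<'E'
from h import *
plan([(-.110,-.02,.20),(-.110,-.02,.052),(-.06,-.02,.052)])
shot("wrist","w2")
E
```

```text
time: 2.25
tool_pos: [0.4601, -0.0265, 0.211]
tcp_rot: [0.0, -0.053, 0.999, 0.0]
contact_force: [-0.4, -0.3, -0.2]
gripper_width: 0.0856
t 2.25 cradle now [-91.9  26.  211. ] F [-0.4 -0.3 -0.2] w 0.0856 yaw 0.0004
[-0.11, -0.02, 0.2] -> [ 0.0363 -0.0919  0.0221]
[-0.11, -0.02, 0.052] -> [ 0.0364 -0.0919  0.3181]
[-0.06, -0.02, 0.052] -> [-0.0636 -0.0921  0.3181]
```

View pics/w2.png

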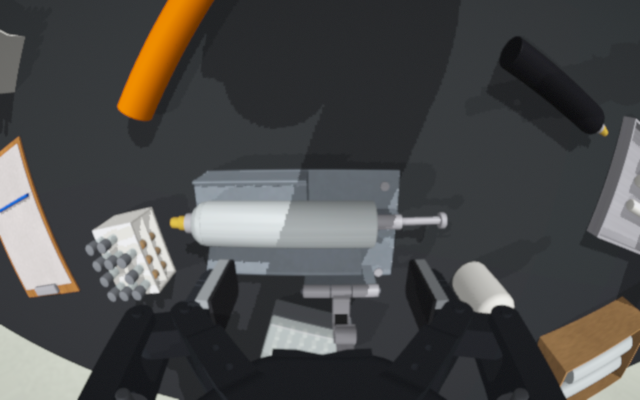

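The wrist view shows the aluminium cylinder from (190,222) to (378,222), the pin head at (442,220), the strap tab at (343,330) and the lip along row 172. I'll check the cradle pose here.

```bash
cat >> h.py <<'E'
def ov(n,out,x0,x1,y0,y1,k,fish,extra={}):
    c=load(n);im=cv2.resize(cv2.imread(f"pics/{n}.png")[y0:y1,x0:x1],None,fx=k,fy=k,interpolation=cv2.INTER_CUBIC)
    for m,p in {**FE,**extra}.items():
        u,v=proj(c,w(p),fish)
        if x0<u<x1 and y0<v<y1:
            q=(int((u-x0+.5)*k),int((v-y0+.5)*k));cv2.circle(im,q,2,(0,0,255),-1);cv2.putText(im,m,q,0,.35,(0,255,0))
    cv2.imwrite(f"pics/{out}.png",im)
E
python3 - <<'E'
from h import *
ov("w2","w2ov",160,460,155,355,2.6 and 2,True) if 0 else ov("w2","w2ov",170,460,155,355,2.7,True,{"cyl+":(-.0506,.08,.075),"cyl-":(-.0506,-.10,.075)})
E
```

```text
(no output)
```

View pics/w2ov.png

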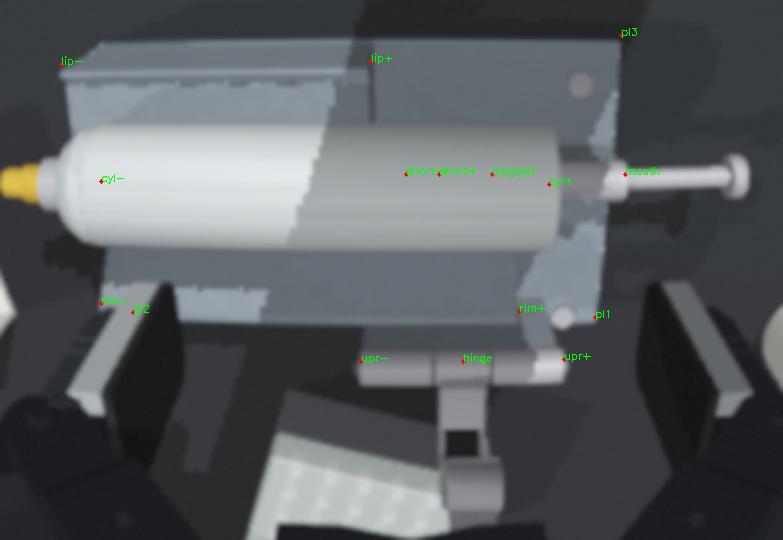

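The wrist overlay shows the cradle about 2–3 mm farther along +x than predicted, and the scene view leans the same way. I'll shift the frame by +2 mm in x. Then I descend behind the cylinder.

```bash
python3 - <<'E'
from h import *
x,y,a=frame();json.dump([x+.002*np.cos(a),y+.002*np.sin(a),a],open("pose.json","w"))
plan([(-.112,-.015,.20),(-.112,-.015,.055)])
E
python3 -m pendant '[{"x":0.036,"y":-0.082,"z":0.06,"yaw":0,"jaw":1},{"x":0.036,"y":-0.082,"z":0.16,"yaw":0,"jaw":1},{"x":0.036,"y":-0.082,"z":0.26,"yaw":0,"jaw":1},{"x":0.036,"y":-0.082,"z":0.312,"yaw":0,"jaw":1},{"x":0.036,"y":-0.082,"z":0.312,"yaw":0,"jaw":1}]'
python3 - <<'E'
from h import *
plan([(-.087,-.015,.055),(-.057,-.015,.055),(-.045,-.015,.055)])
shot("scene","s3");crop("s3","s3c",215,375,105,255,5);shot("wrist","w3")
E
```

```text
t 2.3 cradle now [-93.9  25.8 211. ] F [ 0.  -0.  -0.6] w 0.0852 yaw 0.0003
[-0.112, -0.015, 0.2] -> [ 0.0363 -0.0816  0.022 ]
[-0.112, -0.015, 0.055] -> [ 0.0364 -0.0816  0.312 ]
time: 2.92
tool_pos: [0.4445, -0.0694, 0.0532]
tcp_rot: [-0.002, -0.053, 0.999, 0.0]
contact_force: [0.7, 0.1, 0.8]
gripper_width: 0.0851
t 2.92 cradle now [-113.9  -15.    53.2] F [0.7 0.1 0.8] w 0.0851 yaw 0.0
[-0.087, -0.015, 0.055] -> [-0.0539  0.0001 -0.0038]
[-0.057, -0.015, 0.055] -> [-1.139e-01  1.000e-04 -4.000e-03]
[-0.045, -0.015, 0.055] -> [-0.1379  0.     -0.0041]
```

View pics/w3.png

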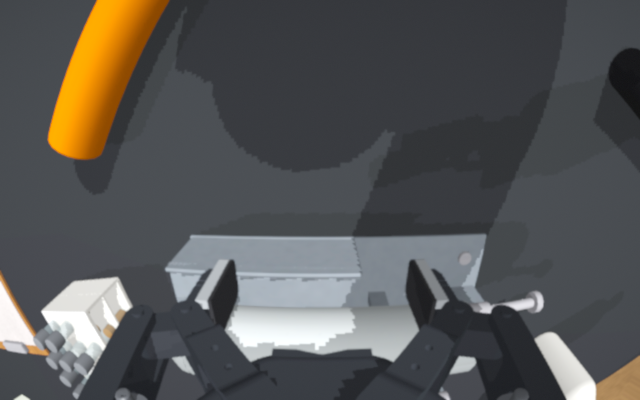

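```bash
python3 -m pendant '[{"x":-0.03,"y":0,"z":-0.005,"yaw":0,"jaw":1},{"x":-0.045,"y":0,"z":-0.005,"yaw":0,"jaw":1},{"x":-0.055,"y":0,"z":-0.005,"yaw":0,"jaw":1},{"x":-0.065,"y":0,"z":-0.005,"yaw":0,"jaw":1},{"x":-0.075,"y":0,"z":-0.005,"yaw":0,"jaw":1},{"x":-0.085,"y":0,"z":-0.005,"yaw":0,"jaw":1},{"x":-0.095,"y":0,"z":-0.005,"yaw":0,"jaw":1},{"x":-0.103,"y":0,"z":-0.005,"yaw":0,"jaw":1},{"x":-0.11,"y":0,"z":-0.005,"yaw":0,"jaw":1},{"x":-0.117,"y":0,"z":-0.005,"yaw":0,"jaw":1},{"x":-0.117,"y":0,"z":-0.005,"yaw":0,"jaw":1},{"x":-0.117,"y":0,"z":-0.005,"yaw":0,"jaw":1}]'
python3 - <<'E'
from h import *
plan([])
shot("scene","s4");crop("s4","s4c",215,375,105,255,5)
E
```

```text
time: 4.53
tool_pos: [0.5112, -0.0633, 0.0644]
tcp_rot: [0.006, -0.053, 0.999, 0.0]
contact_force: [-7.3, 4.5, 47.6]
gripper_width: 0.0854
t 4.53 cradle now [-46.9 -15.9  64.4] F [-7.3  4.5 47.6] w 0.0854 yaw 0.0001
```

View pics/s4c.png

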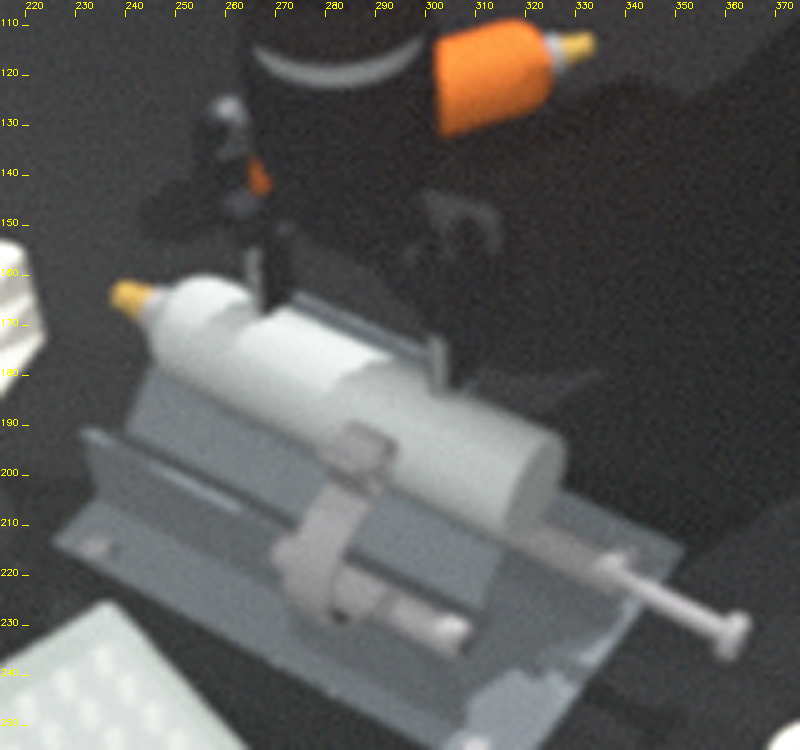

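The tip is riding on the cylinder: Fz is 47 N and the TCP sits 9 mm above its command. I'll back off up and away, then look.

```bash
python3 -m pendant '[{"x":0.01,"y":0,"z":-0.015,"yaw":0,"jaw":1},{"x":0.06,"y":0,"z":-0.03,"yaw":0,"jaw":1},{"x":0.11,"y":0,"z":-0.08,"yaw":0,"jaw":1},{"x":0.11,"y":0,"z":-0.12,"yaw":0,"jaw":1},{"x":0.11,"y":0,"z":-0.12,"yaw":0,"jaw":1}]'
python3 - <<'E'
from h import *
plan([])
shot("scene","s5");crop("s5","s5c",215,375,125,245,5);shot("wrist","w5");shot("top","t5")
E
```

```text
time: 5.2
tool_pos: [0.4511, -0.0698, 0.1185]
tcp_rot: [0.001, -0.053, 0.999, -0.0]
contact_force: [-0.2, 1.2, -0.4]
gripper_width: 0.085
t 5.2 cradle now [-107.4  -16.1  118.5] F [-0.2  1.2 -0.4] w 0.085 yaw -0.0001
```

View pics/s5c.png

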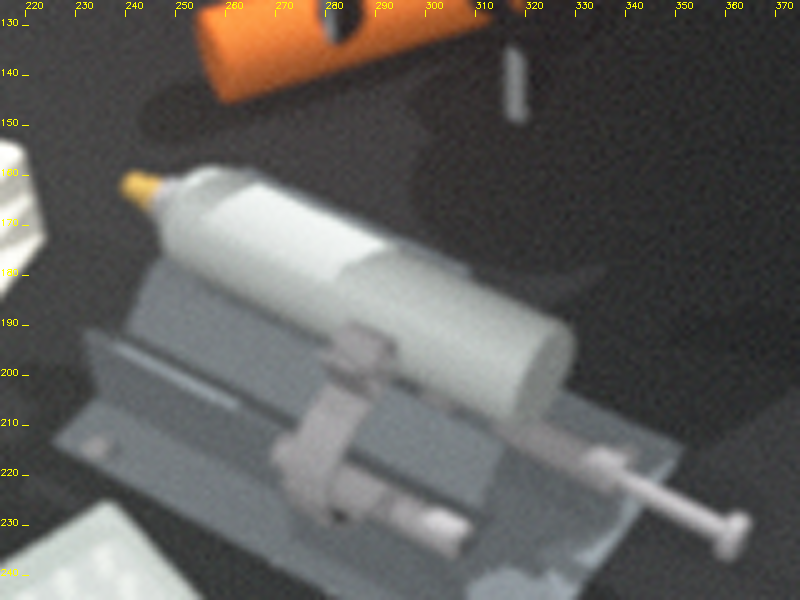

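View pics/w5.png

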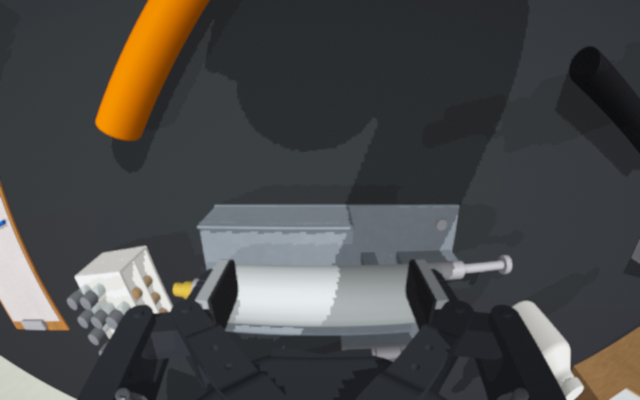

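```bash
python3 - <<'E'
from h import *
crop("t5","t5c",255,395,145,235,5)
E
```

```text
(no output)
```

View pics/t5c.png

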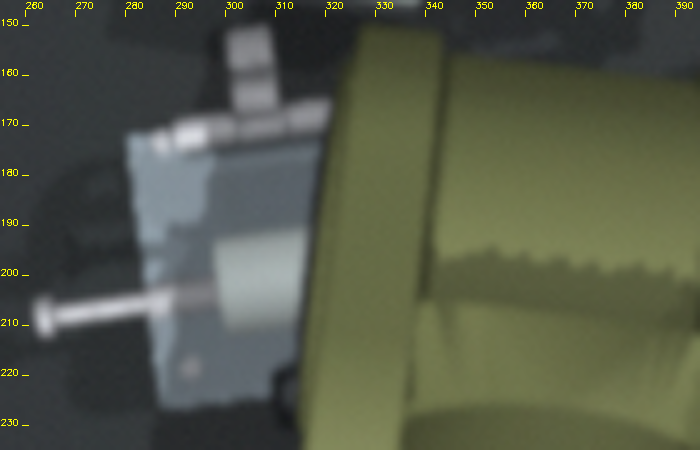

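The cylinder has moved only partway, to about x -40. The high-friction pad jams against the upward-moving rear surface. I'll roll it from the top instead, with open fingertips lightly on its crown and moving at twice the centre's travel. First I measure the centre from the silhouette bisector.

```bash
cat >> h.py <<'E'
def bis(c,e1,e2,z,fish):
    L=[]
    for e in(e1,e2):
        o,d=ray(c,*e,fish);a=inv(o);b=inv(o+d);v=(b-a)[[0,2]];L.append(v/np.linalg.norm(v));O=a
    m=L[0]+L[1];half=np.arccos(L[0]@L[1])/2
    return O[0]+m[0]*(z-O[2])/m[1], .025/np.sin(half), np.hypot(O[0]-(O[0]+m[0]*(z-O[2])/m[1]),O[2]-z)
E
python3 - <<'E'
from h import *
im=cv2.imread("pics/w5.png")
for u in(255,300,350,390):print(u,[int(x) for x in im[250:345,u].mean(1)])
crop("w5","w5c",220,440,240,345,3)
E
```

```text
255 [148, 148, 148, 148, 148, 148, 148, 148, 148, 148, 148, 148, 147, 147, 146, 149, 158, 167, 174, 180, 185, 187, 191, 194, 198, 201, 203, 204, 207, 209, 212, 214, 216, 217, 219, 221, 223, 226, 228, 229, 230, 231, 231, 231, 231, 231, 232, 232, 233, 233, 233, 232, 231, 231, 230, 228, 226, 224, 223, 221, 220, 219, 216, 213, 210, 208, 207, 205, 202, 197, 192, 186, 179, 169, 147, 123, 133, 160, 167, 167, 166, 162, 148, 113, 74, 61, 57, 49, 45, 45, 44, 44, 44, 45, 44]
300 [152, 151, 151, 151, 151, 151, 151, 152, 151, 151, 151, 152, 151, 151, 149, 146, 148, 158, 167, 173, 180, 183, 187, 192, 195, 198, 200, 203, 205, 207, 210, 212, 215, 217, 218, 220, 222, 224, 226, 228, 229, 230, 231, 231, 232, 232, 232, 233, 234, 234, 234, 234, 233, 232, 232, 231, 229, 228, 226, 225, 224, 223, 221, 219, 217, 214, 212, 210, 208, 207, 204, 199, 192, 186, 178, 164, 140, 125, 145, 166, 168, 166, 162, 151, 125, 86, 54, 45, 45, 44, 44, 44, 45, 44, 45]
350 [111, 111, 110, 110, 110, 109, 109, 109, 109, 108, 108, 108, 108, 108, 108, 105, 105, 109, 113, 117, 120, 123, 125, 128, 130, 133, 136, 137, 139, 140, 143, 146, 147, 149, 151, 153, 155, 157, 158, 159, 161, 162, 163, 165, 166, 167, 169, 170, 170, 172, 172, 173, 173, 174, 174, 174, 174, 174, 174, 174, 174, 174, 173, 172, 172, 171, 171, 171, 171, 171, 169, 166, 163, 161, 158, 149, 129, 115, 111, 110, 109, 109, 111, 114, 110, 95, 82, 78, 78, 78, 78, 77, 78, 78, 78]
390 [107, 108, 107, 108, 111, 115, 113, 109, 108, 109, 109, 109, 109, 108, 105, 102, 106, 110, 113, 117, 120, 123, 126, 128, 131, 133, 136, 137, 139, 141, 142, 144, 145, 148, 150, 152, 154, 155, 157, 158, 159, 160, 161, 163, 164, 165, 167, 168, 168, 169, 170, 170, 170, 171, 171, 171, 171, 172, 172, 172, 171, 170, 170, 170, 170, 170, 170, 170, 169, 167, 163, 161, 158, 153, 137, 118, 111, 111, 110, 110, 110, 112, 112, 99, 85, 80, 79, 79, 80, 80, 79, 80, 79, 79, 79]
```

View pics/w5c.png

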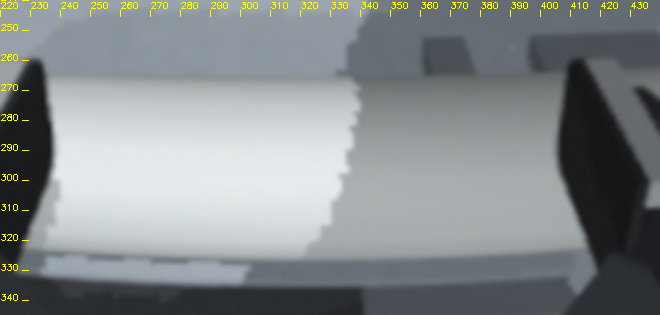

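```bash
python3 - <<'E'
from h import *
c=load("w5")
for z in(.0634,.07,.075):print(z,bis(c,(320,265.5),(320,326.5),z,True))
print(inv(ray(c,320,265,True)[0]))
# where shelf-side visible things: short knuckle
print(proj(c,w((-.04,.031,.047)),True),proj(c,w((.022,-.05,.05)),True), proj(c,w((-.022,-.05,.05)),True))
t=load("t5");print(inv(onz(t,299,201.5,.0634)),inv(onz(t,299,201.5,.075)))
c=load("w3")
E
```

```text
0.0634 (np.float64(-0.03215096625572625), np.float64(0.2542665299960102), np.float64(0.26924020775595203))
0.07 (np.float64(-0.03694098444421884), np.float64(0.2542665299960102), np.float64(0.26108519247417056))
0.075 (np.float64(-0.04056978610216777), np.float64(0.2542665299960102), np.float64(0.254907150594033))
[-0.19029481 -0.01619117  0.28130092]
(np.float64(374.2690596963061), np.float64(277.5444938336922)) (np.float64(287.46849420368324), np.float64(331.0014983930356)) (np.float64(284.71626814532794), np.float64(295.89517278306243))
[-0.03973398  0.0788786   0.0634    ] [-0.04108676  0.07837535  0.075     ]
```

```bash
python3 - <<'E'
from h import *
plan([(-.050,-.015,.118),(-.05,-.015,.092),(-.05,-.015,.087),(-.05,-.015,.085)])
E
```

```text
t 5.35 cradle now [-108.7  -15.6  116.5] F [ 0.1 -0.2 -0.5] w 0.0852 yaw -0.0
[-0.05, -0.015, 0.118] -> [-0.1175  0.0012 -0.0031]
[-0.05, -0.015, 0.092] -> [-0.1175  0.0012  0.0489]
[-0.05, -0.015, 0.087] -> [-0.1175  0.0012  0.0589]
[-0.05, -0.015, 0.085] -> [-0.1175  0.0012  0.0629]
```

```bash
python3 -m pendant '[{"x":-0.06,"y":0,"z":-0.02,"yaw":0,"jaw":1},{"x":-0.1175,"y":0,"z":0,"yaw":0,"jaw":1},{"x":-0.1175,"y":0,"z":0.03,"yaw":0,"jaw":1},{"x":-0.1175,"y":0,"z":0.05,"yaw":0,"jaw":1},{"x":-0.1175,"y":0,"z":0.054,"yaw":0,"jaw":1},{"x":-0.1175,"y":0,"z":0.054,"yaw":0,"jaw":1}]'; python3 -c "
from h import *
plan([])"
python3 -m pendant '[{"x":0,"y":0,"z":0.004,"yaw":0,"jaw":1},{"x":0,"y":0,"z":0.008,"yaw":0,"jaw":1},{"x":0,"y":0,"z":0.008,"yaw":0,"jaw":1}]'; python3 -c "
from h import *
plan([])"
```

```text
time: 6.1
tool_pos: [0.5078, -0.0634, 0.0903]
tcp_rot: [-0.0, -0.053, 0.999, 0.0]
contact_force: [-0.0, -0.5, 0.1]
gripper_width: 0.0858
t 6.1 cradle now [-50.3 -15.7  90.3] F [-0.  -0.5  0.1] w 0.0858 yaw -0.0001
time: 6.48
tool_pos: [0.5084, -0.0634, 0.0864]
tcp_rot: [0.0, -0.053, 0.999, -0.0]
contact_force: [-0.5, -1.2, -0.0]
gripper_width: 0.0856
t 6.47 cradle now [-49.7 -15.7  86.4] F [-0.5 -1.2 -0. ] w 0.0856 yaw -0.0001
```

```bash
python3 -m pendant '[{"x":0,"y":0,"z":0.004,"yaw":0,"jaw":1},{"x":0,"y":0,"z":0.004,"yaw":0,"jaw":1}]'; python3 -m pendant '[{"x":0,"y":0,"z":0.003,"yaw":0,"jaw":1},{"x":0,"y":0,"z":0.003,"yaw":0,"jaw":1}]'
```

```text
time: 6.72
tool_pos: [0.5084, -0.0633, 0.0843]
tcp_rot: [-0.0, -0.053, 0.999, 0.0]
contact_force: [0.0, 0.4, 0.6]
gripper_width: 0.0857
time: 6.98
tool_pos: [0.5084, -0.0634, 0.0828]
tcp_rot: [-0.0, -0.053, 0.999, 0.0]
contact_force: [-0.0, 0.1, -0.1]
gripper_width: 0.0856
```

```bash
for i in 1; do :; done; python3 -m pendant '[{"x":0,"y":0,"z":0.004,"yaw":0,"jaw":1},{"x":0,"y":0,"z":0.004,"yaw":0,"jaw":1}]'; python3 -m pendant '[{"x":0,"y":0,"z":0.004,"yaw":0,"jaw":1},{"x":0,"y":0,"z":0.004,"yaw":0,"jaw":1}]'; python3 -c "
from h import *
shot('scene','s6');crop('s6','s6c',215,375,125,245,5)"
```

```text
time: 7.22
tool_pos: [0.5083, -0.0634, 0.0807]
tcp_rot: [-0.0, -0.053, 0.999, 0.0]
contact_force: [-0.8, 0.4, 0.6]
gripper_width: 0.0855
time: 7.48
tool_pos: [0.5084, -0.0633, 0.0787]
tcp_rot: [-0.0, -0.053, 0.999, 0.0]
contact_force: [0.1, -0.9, -0.2]
gripper_width: 0.0856
```

View pics/s6c.png

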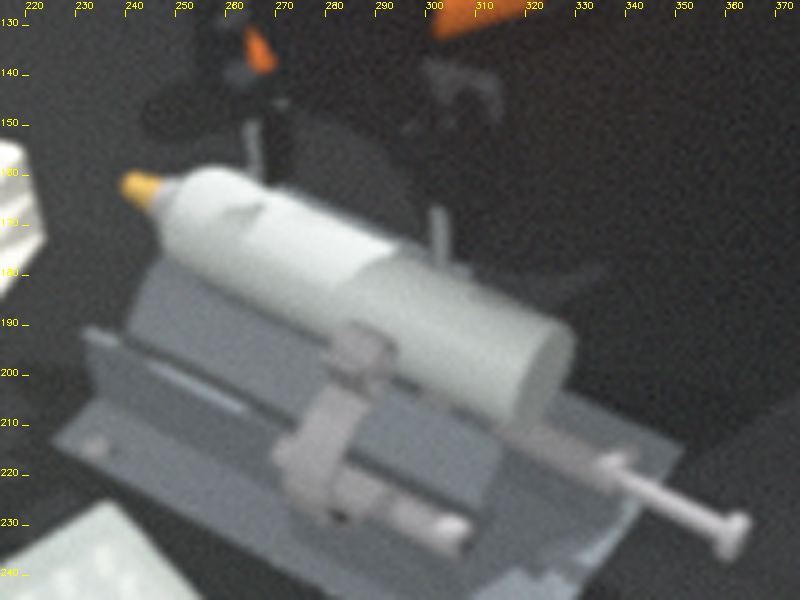

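```bash
python3 - <<'E'
from h import *
c=load("w2")
# w2 taken at tcp cradle (old frame) ; use world->tool
p=np.array([0.4601,-0.0265,0.211])
for z in(0,.013,.02,.03):
  for e in((222,262),(236,262),(424,262),(410,262)):
    q=onz(c,*e,p[2]+z,True);print(z,e,np.round((inv(q)-inv(p))*1e3,1))
crop("w2","w2p",180,260,240,330,7)
E
```

```text
0 (222, 262) [ 12.5 -63.   -0. ]
0 (236, 262) [ 12.1 -53.7   0. ]
0 (424, 262) [12.3 64.1  0. ]
0 (410, 262) [11.9 54.7  0. ]
0.013 (222, 262) [  5.  -58.1  13. ]
0.013 (236, 262) [  4.6 -49.5  13. ]
0.013 (424, 262) [ 4.8 59.  13. ]
0.013 (410, 262) [ 4.4 50.3 13. ]
0.02 (222, 262) [  1.  -55.4  20. ]
0.02 (236, 262) [  0.6 -47.2  20. ]
0.02 (424, 262) [ 0.7 56.2 20. ]
0.02 (410, 262) [ 0.4 48.  20. ]
0.03 (222, 262) [ -4.8 -51.6  30. ]
0.03 (236, 262) [ -5.2 -43.9  30. ]
0.03 (424, 262) [-5.  52.3 30. ]
0.03 (410, 262) [-5.4 44.6 30. ]
```

View pics/w2p.png

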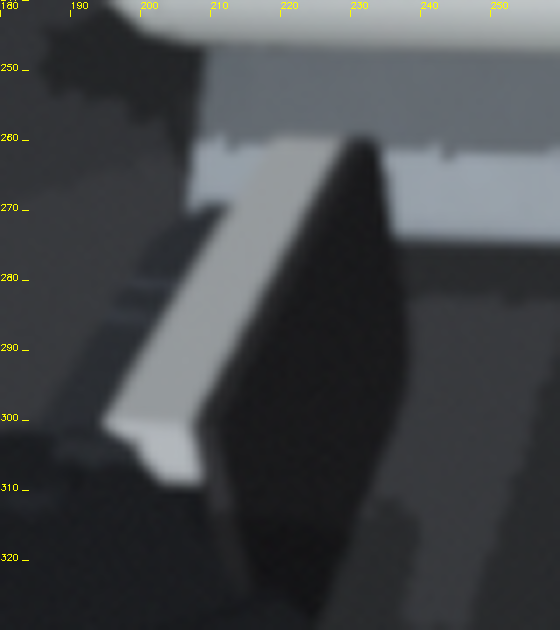

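```bash
python3 - <<'E'
from h import *
c=load("w2");p=inv(np.array([0.4601,-0.0265,0.211]))
for z in(.0,.013,.02,.03,.04,.05):
  print(z,[np.round(proj(c,w(p+np.array([x,-.043,z])),True),0).tolist() for x in(-.011,0,.011)])
E
```

```text
0.0 [[249.0, 228.0], [251.0, 245.0], [252.0, 261.0]]
0.013 [[244.0, 238.0], [246.0, 255.0], [248.0, 272.0]]
0.02 [[241.0, 243.0], [243.0, 261.0], [245.0, 278.0]]
0.03 [[236.0, 252.0], [239.0, 271.0], [241.0, 288.0]]
0.04 [[231.0, 262.0], [234.0, 281.0], [237.0, 299.0]]
0.05 [[226.0, 273.0], [229.0, 293.0], [232.0, 311.0]]
```

The pads hang about 37 mm behind the TCP when open, not 13 mm, as the wrist picture shows. So my first push ran over the crown rather than jamming, and the cylinder did roll. I'll keep descending until contact and then roll from the crown.

```bash
python3 -m pendant '[{"x":0,"y":0,"z":0.012,"yaw":0,"jaw":1},{"x":0,"y":0,"z":0.02,"yaw":0,"jaw":1},{"x":0,"y":0,"z":0.02,"yaw":0,"jaw":1}]'; python3 -m pendant '[{"x":0,"y":0,"z":0.006,"yaw":0,"jaw":1},{"x":0,"y":0,"z":0.006,"yaw":0,"jaw":1}]';
```

```text
time: 7.9
tool_pos: [0.508, -0.0633, 0.0684]
tcp_rot: [-0.0, -0.053, 0.999, 0.0]
contact_force: [-0.3, -0.5, -0.2]
gripper_width: 0.0856
time: 8.15
tool_pos: [0.5092, -0.0634, 0.0663]
tcp_rot: [0.001, -0.053, 0.999, -0.0]
contact_force: [1.5, 0.5, 2.7]
gripper_width: 0.0854
```

```bash
python3 -m pendant '[{"x":-0.005,"y":0,"z":0.004,"yaw":0,"jaw":1},{"x":-0.015,"y":0,"z":0.004,"yaw":0,"jaw":1},{"x":-0.025,"y":0,"z":0.004,"yaw":0,"jaw":1},{"x":-0.035,"y":0,"z":0.004,"yaw":0,"jaw":1}]';python3 -m pendant '[{"x":-0.01,"y":0,"z":0,"yaw":0,"jaw":1},{"x":-0.02,"y":0,"z":0,"yaw":0,"jaw":1},{"x":-0.02,"y":0,"z":0,"yaw":0,"jaw":1}]';python3 -c "
from h import *
plan([]);shot('scene','s7');crop('s7','s7c',215,375,125,245,5)"
```

```text
time: 8.65
tool_pos: [0.5286, -0.0613, 0.0662]
tcp_rot: [0.002, -0.053, 0.999, 0.0]
contact_force: [-1.0, 1.2, 14.0]
gripper_width: 0.0854
time: 9.02
tool_pos: [0.5389, -0.0602, 0.0662]
tcp_rot: [0.003, -0.053, 0.999, 0.0]
contact_force: [1.3, 1.7, 13.8]
gripper_width: 0.0854
t 9.03 cradle now [-19.  -15.8  66.2] F [ 1.3  1.7 13.8] w 0.0854 yaw 0.0001
```

View pics/s7c.png

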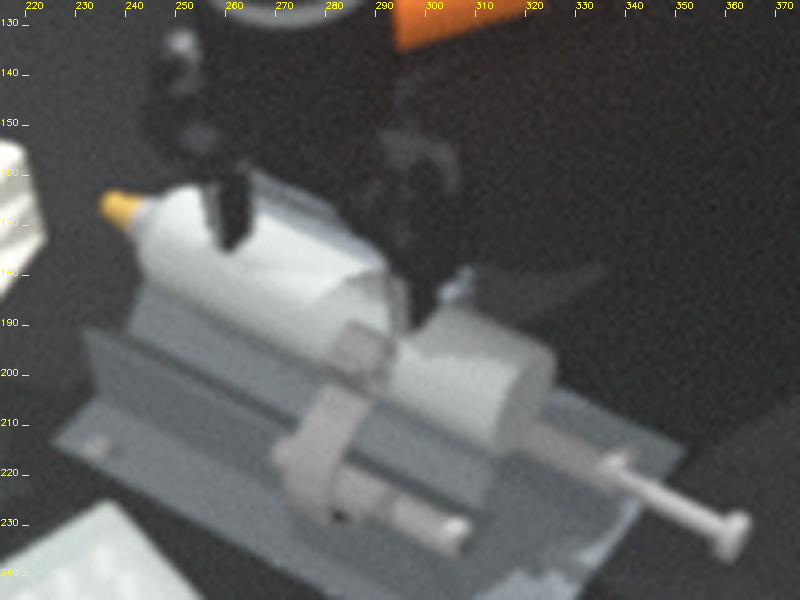

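```bash
python3 -m pendant '[{"x":-0.008,"y":0,"z":0,"yaw":0,"jaw":1},{"x":-0.016,"y":0,"z":0,"yaw":0,"jaw":1},{"x":-0.024,"y":0,"z":0,"yaw":0,"jaw":1},{"x":-0.024,"y":0,"z":0,"yaw":0,"jaw":1}]';python3 -c "
from h import *
plan([]);shot('scene','s8');crop('s8','s8c',215,375,125,245,5)"
```

```text
time: 9.57
tool_pos: [0.5503, -0.059, 0.0655]
tcp_rot: [0.002, -0.053, 0.999, 0.0]
contact_force: [0.9, 1.5, 9.4]
gripper_width: 0.0852
t 9.57 cradle now [ -7.6 -15.8  65.5] F [0.9 1.5 9.4] w 0.0852 yaw 0.0001
```

View pics/s8c.png

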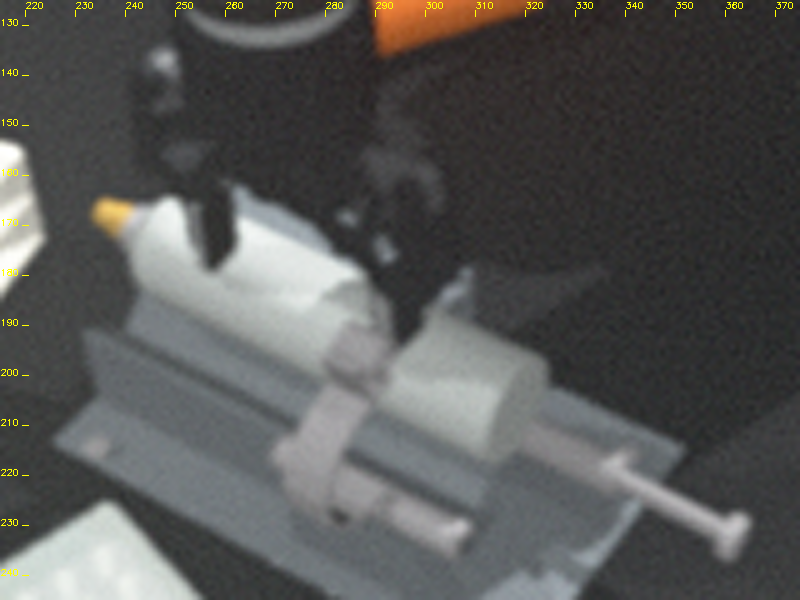

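```bash
python3 - <<'E'
from h import *
t=load("t1");s=load("s1")
print(inv(tri(ray(t,304,154),ray(s,286.5,196))[0]),[inv(onz(t,304,154,z)) for z in(.14,.15)])
E
python3 -m pendant '[{"x":-0.008,"y":0,"z":0,"yaw":0,"jaw":1},{"x":-0.016,"y":0,"z":0,"yaw":0,"jaw":1},{"x":-0.016,"y":0,"z":0,"yaw":0,"jaw":1}]'
```

```text
[0.05381432 0.05385282 0.16097128] [array([0.06221328, 0.04906977, 0.14      ]), array([0.05979062, 0.04893606, 0.15      ])]
time: 10.0
tool_pos: [0.5568, -0.0583, 0.0643]
tcp_rot: [0.001, -0.053, 0.999, -0.0]
contact_force: [1.7, 0.3, 4.6]
gripper_width: 0.0856
```

```bash
python3 -m pendant '[{"x":-0.006,"y":0,"z":0,"yaw":0,"jaw":1},{"x":-0.006,"y":0,"z":-0.02,"yaw":0,"jaw":1},{"x":-0.006,"y":0,"z":-0.1,"yaw":0,"jaw":1},{"x":-0.006,"y":0,"z":-0.2,"yaw":0,"jaw":0},{"x":0.05,"y":0,"z":-0.24,"yaw":0,"jaw":0},{"x":0.1,"y":0,"z":-0.24,"yaw":0,"jaw":0},{"x":0.1,"y":0,"z":-0.24,"yaw":0,"jaw":0}]';python3 -c "
from h import *
plan([]);shot('scene','s9');crop('s9','s9c',215,375,125,245,5);shot('wrist','w9')"
```

```text
time: 10.88
tool_pos: [0.5041, -0.0638, 0.1843]
tcp_rot: [-0.001, -0.052, 0.999, -0.0]
contact_force: [0.9, 0.4, 0.0]
gripper_width: 0.0124
t 10.88 cradle now [-54.  -15.7 184.3] F [0.9 0.4 0. ] w 0.0124 yaw -0.0002
```

View pics/s9c.png

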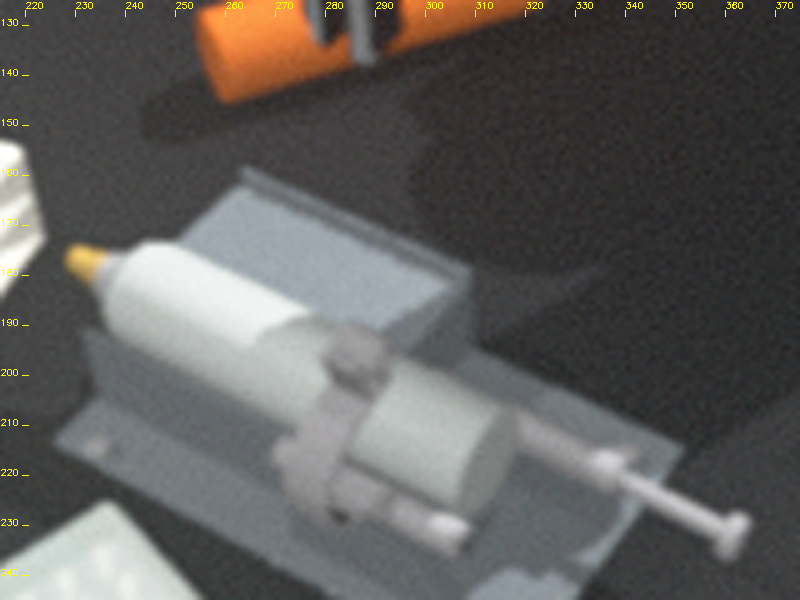

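View pics/w9.png

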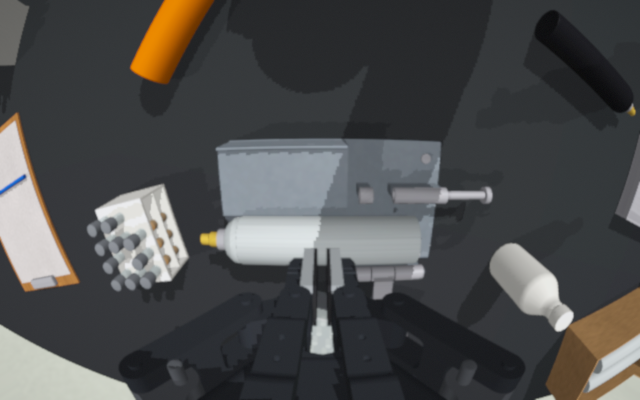

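The cylinder has dropped into the vee: body (230–420, 240) in the wrist view, with the shelf empty. I'll check the position against the frame.

```bash
python3 - <<'E'
from h import *
ov("w9","w9ov",200,500,120,320,2.6,True,{"seat-":(0,-.12,.0634),"cylend":(0,.082,.0634),"ph":(-.04,.1765,.038),"vt":(0,-.141,.0634)})
c=load("w9");im=cv2.imread("pics/w9.png")
print([int(x) for x in im[205:280,265].mean(1)])
for a,b in((216,264.5),):
  for z in(.0634,.075):print(bis(c,(265,a),(265,b),z,True))
E
```

```text
[154, 154, 152, 148, 142, 141, 141, 140, 140, 137, 137, 154, 167, 176, 185, 190, 193, 196, 198, 200, 206, 212, 215, 216, 216, 218, 219, 219, 220, 222, 222, 223, 223, 222, 223, 224, 224, 222, 221, 220, 220, 218, 215, 213, 212, 212, 210, 208, 205, 202, 200, 196, 191, 185, 179, 171, 163, 153, 140, 115, 71, 44, 43, 43, 43, 43, 42, 42, 43, 43, 42, 42, 43, 42, 43]
(np.float64(0.001721782480294809), np.float64(0.3160604155184925), np.float64(0.31570607161021835))
(np.float64(-0.0038503118838904837), np.float64(0.3160604155184925), np.float64(0.30283718527132386))
```

View pics/w9ov.png

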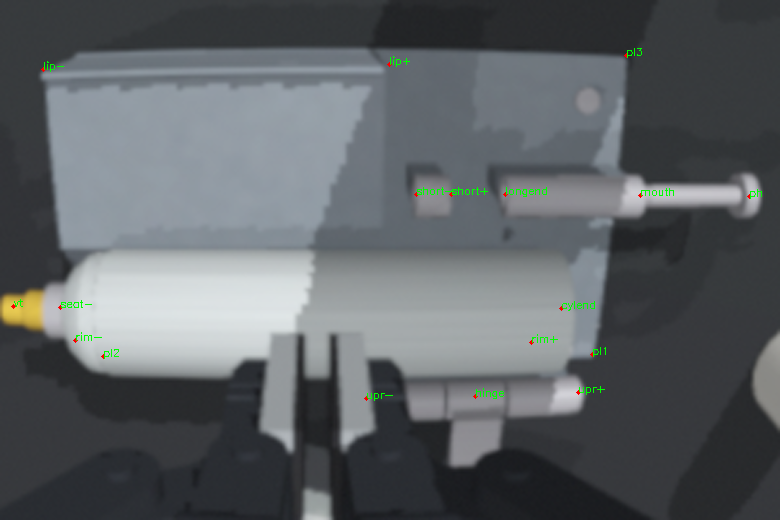

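Seated: the silhouette range (0.316 m) agrees with z 63.4 mm, and x is about +1.7 mm with its end near y 84. The frame overlay now fits within about 1 mm. Next is the strap: shut the fingers and go to the hinge side of the tab.

```bash
python3 - <<'E'
from h import *
plan([(-.05,.0495,.225),(.095,.0495,.225),(.095,.0495,.138)])
E
```

```text
t 10.97 cradle now [-52.1 -15.8 183.9] F [ 0.5 -0.5 -0.4] w 0.0001 yaw -0.0001
[-0.05, 0.0495, 0.225] -> [-0.0042  0.1305 -0.0822]
[0.095, 0.0495, 0.225] -> [-0.2942  0.1306 -0.0822]
[0.095, 0.0495, 0.138] -> [-0.2943  0.1306  0.0918]
```

```bash
python3 -m pendant '[{"x":0,"y":0.03,"z":-0.082,"yaw":0,"jaw":0},{"x":-0.05,"y":0.13,"z":-0.09,"yaw":0,"jaw":0},{"x":-0.15,"y":0.13,"z":-0.09,"yaw":0,"jaw":0},{"x":-0.25,"y":0.13,"z":-0.09,"yaw":0,"jaw":0},{"x":-0.294,"y":0.13,"z":-0.09,"yaw":0,"jaw":0},{"x":-0.294,"y":0.13,"z":-0.03,"yaw":0,"jaw":0},{"x":-0.294,"y":0.13,"z":0.05,"yaw":0,"jaw":0},{"x":-0.294,"y":0.13,"z":0.09,"yaw":0,"jaw":0},{"x":-0.294,"y":0.13,"z":0.09,"yaw":0,"jaw":0}]'
python3 - <<'E'
from h import *
plan([])
c=shot("scene","s10")
ov("s10","s10ov",215,375,105,255,5,False,{"tcp":inv(state()["tool_pos"])})
shot("wrist","w10")
E
```

```text
time: 12.1
tool_pos: [0.6441, 0.0166, 0.1361]
tcp_rot: [-0.002, -0.053, 0.999, 0.0]
contact_force: [-0.5, 0.5, 1.2]
gripper_width: -0.0
t 12.1 cradle now [ 93.7  49.5 136.1] F [-0.5  0.5  1.2] w -0.0 yaw 0.0
```

View pics/s10ov.png

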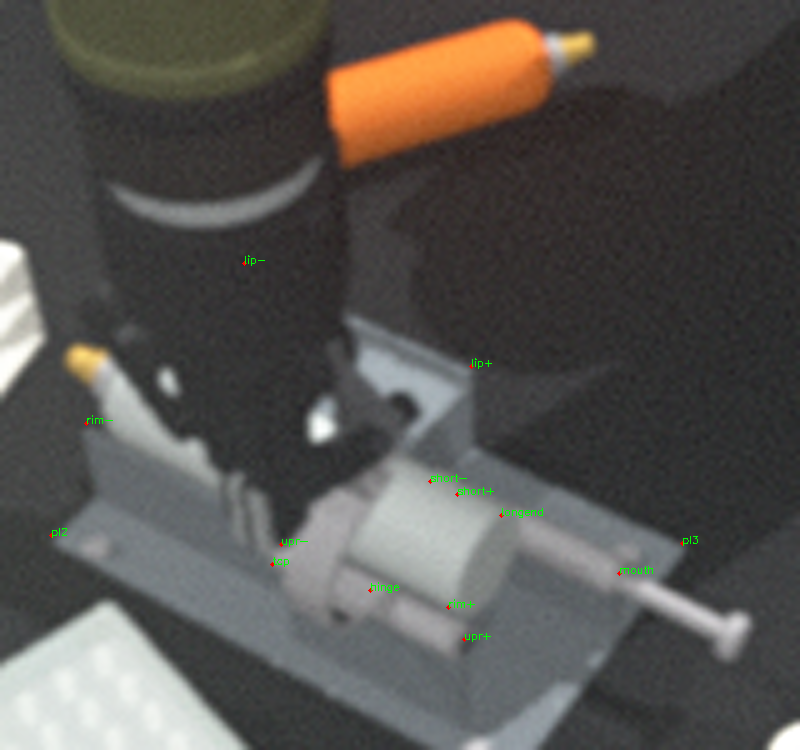

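View pics/w10.png

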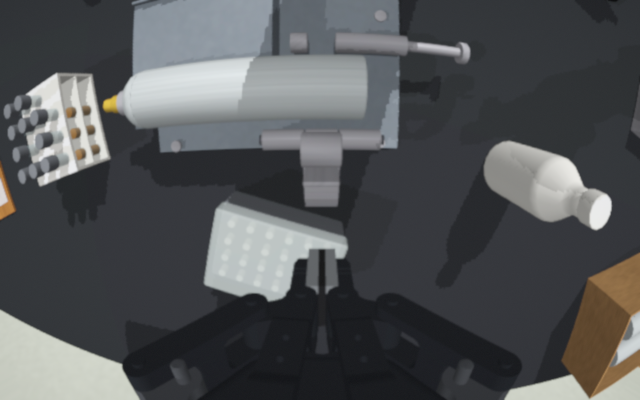

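The fingertips sit on the far side of the tab: the tab's end is at (321,206) and the tip at (322,248) in the wrist view, aligned in y. I'll compute the arc.

```bash
python3 - <<'E'
from h import *
T=[]
for th,rho in((1.85,80),(1.57,80),(1.35,82),(1.15,84),(.95,87),(.75,89),(.55,90.5),(.4,91),(.25,92),(.12,92),(0,93),(-.04,93)):
    r=np.array([-np.cos(th),np.sin(th)]);n=np.array([np.sin(th),np.cos(th)])
    q=np.array([40,63.4])+rho*r-11*n; T.append((round((q[0]+11)/1e3,4),.0495,round(q[1]/1e3,4)))
plan(T)
E
```

```text
t 12.2 cradle now [ 95.5  49.3 139.1] F [0.8 0.2 0. ] w -0.0001 yaw 0.0
[np.float64(0.0625), 0.0495, np.float64(0.1433)] -> [ 0.066   0.0004 -0.0085]
[np.float64(0.0399), 0.0495, np.float64(0.1434)] -> [ 0.1112  0.0004 -0.0087]
[np.float64(0.0223), 0.0495, np.float64(0.141)] -> [ 0.1464  0.0004 -0.0039]
[np.float64(0.0066), 0.0495, np.float64(0.1356)] -> [0.1778 0.0004 0.0069]
[np.float64(-0.0086), 0.0495, np.float64(0.1278)] -> [0.2082 0.0004 0.0225]
[np.float64(-0.0216), 0.0495, np.float64(0.116)] -> [0.2342 0.0004 0.0461]
[np.float64(-0.0319), 0.0495, np.float64(0.1013)] -> [0.2548 0.0004 0.0755]
[np.float64(-0.0371), 0.0495, np.float64(0.0887)] -> [0.2652 0.0004 0.1007]
[np.float64(-0.0409), 0.0495, np.float64(0.0755)] -> [0.2728 0.0004 0.1271]
[np.float64(-0.0417), 0.0495, np.float64(0.0635)] -> [0.2744 0.0004 0.1511]
[np.float64(-0.042), 0.0495, np.float64(0.0524)] -> [0.275  0.0004 0.1733]
[np.float64(-0.0415), 0.0495, np.float64(0.0487)] -> [0.274  0.0004 0.1807]
```

```bash
python3 -m pendant '[{"x":0.04,"y":0,"z":-0.007,"yaw":0,"jaw":0},{"x":0.066,"y":0,"z":-0.008,"yaw":0,"jaw":0},{"x":0.09,"y":0,"z":-0.008,"yaw":0,"jaw":0},{"x":0.11,"y":0,"z":-0.008,"yaw":0,"jaw":0},{"x":0.13,"y":0,"z":-0.006,"yaw":0,"jaw":0},{"x":0.146,"y":0,"z":-0.003,"yaw":0,"jaw":0},{"x":0.163,"y":0,"z":0.002,"yaw":0,"jaw":0},{"x":0.178,"y":0,"z":0.007,"yaw":0,"jaw":0},{"x":0.193,"y":0,"z":0.014,"yaw":0,"jaw":0},{"x":0.208,"y":0,"z":0.023,"yaw":0,"jaw":0},{"x":0.208,"y":0,"z":0.023,"yaw":0,"jaw":0}]'
python3 - <<'E'
from h import *
plan([(-.0086,.0495,.1278),(-.0216,.0495,.116),(-.0319,.0495,.1013),(-.0371,.0495,.0887),(-.0409,.0495,.0755),(-.042,.0495,.0635),(-.043,.0495,.0524),(-.043,.0495,.0487)])
c=shot("scene","s11");crop("s11","s11c",215,375,105,255,5)
shot("wrist","w11")
E
```

```text
time: 13.58
tool_pos: [0.541, 0.0055, 0.1269]
tcp_rot: [-0.001, -0.053, 0.999, 0.0]
contact_force: [0.4, -0.4, 0.3]
gripper_width: -0.0004
t 13.57 cradle now [-10.1  49.3 126.9] F [ 0.4 -0.4  0.3] w -0.0004 yaw -0.0
[-0.0086, 0.0495, 0.1278] -> [-0.0029  0.0004 -0.0018]
[-0.0216, 0.0495, 0.116] -> [0.023  0.0004 0.0219]
[-0.0319, 0.0495, 0.1013] -> [0.0436 0.0004 0.0513]
[-0.0371, 0.0495, 0.0887] -> [0.054  0.0004 0.0765]
[-0.0409, 0.0495, 0.0755] -> [0.0616 0.0004 0.1029]
[-0.042, 0.0495, 0.0635] -> [0.0637 0.0004 0.1269]
[-0.043, 0.0495, 0.0524] -> [0.0657 0.0004 0.1491]
[-0.043, 0.0495, 0.0487] -> [0.0657 0.0004 0.1565]
```

View pics/s11c.png

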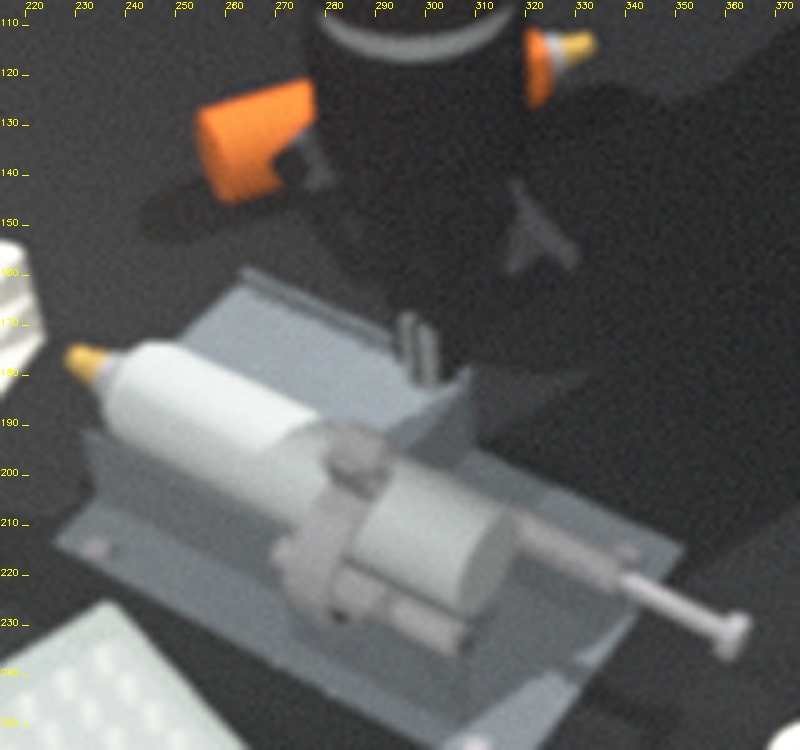

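View pics/w11.png

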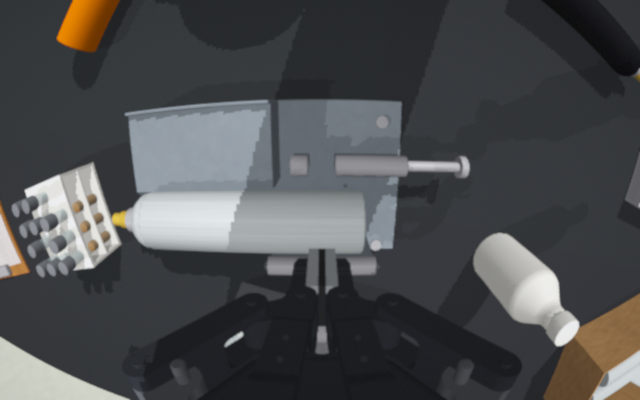

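The strap did not move: its tab is still at (284,195) in the scene view, so the tip passed over it. I'll measure the true tip offset and the tab position.

```bash
python3 - <<'E'
from h import *
s=load("s11");p=np.array([0.541,0.0055,0.1269])
for z in(0,.01,.02,.03):print(z,proj(s,p+[0,0,z]),proj(load("w11"),p+[0,0,z],True))
crop("s10","s10t",255,305,175,235,10)
crop("w10","w10t",240,400,110,260,4)
E
```

```text
0 (np.float64(301.27641199848597), np.float64(186.0698068259121)) (np.float64(322.36686507204183), np.float64(244.75889091503677))
0.01 (np.float64(301.106882910503), np.float64(182.57874747029103)) (np.float64(322.3956865010856), np.float64(252.6560155495121))
0.02 (np.float64(300.93410013642034), np.float64(179.0206859769652)) (np.float64(322.4272250458753), np.float64(261.39577741153585))
0.03 (np.float64(300.7579690991237), np.float64(175.393674749068)) (np.float64(322.46181621562823), np.float64(271.1042222420923))
```

View pics/s10t.png

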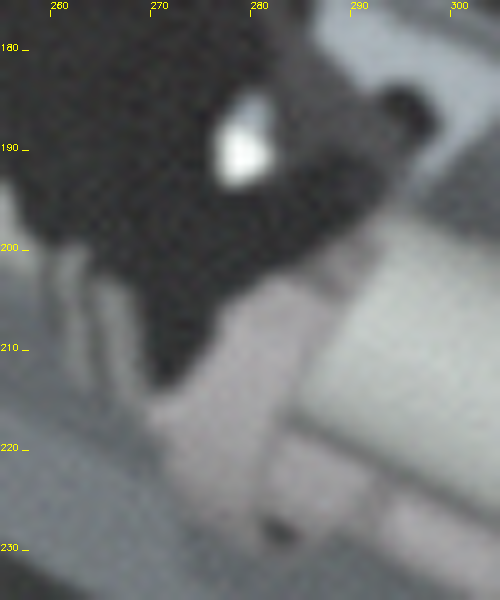

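View pics/w10t.png

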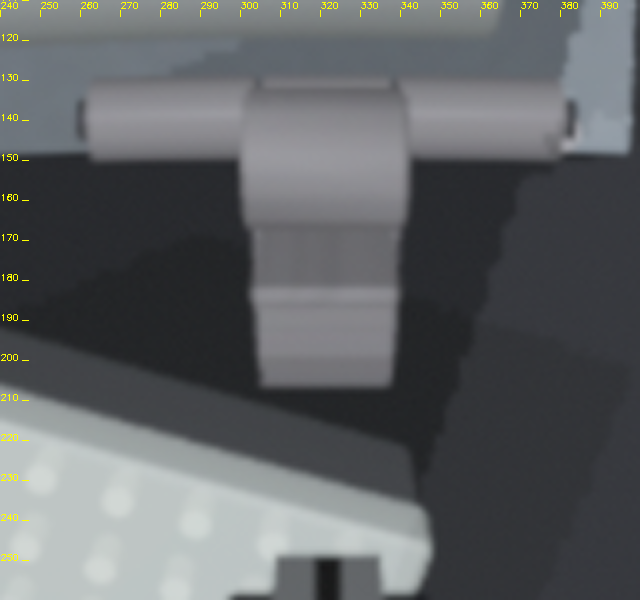

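```bash
cat >> h.py <<'E'
def loc(th,r,n,y=.0495):
    a=np.array([-np.cos(th),np.sin(th)]);b=np.array([np.sin(th),np.cos(th)]);q=np.array([.04,.0634])+r*a/1e3+n*b/1e3
    return np.array([q[0],y,q[1]])
E
python3 - <<'E'
from h import *
for th in(1.4,1.6,1.8,1.9,2.0):
    print(th,*[np.round([*proj(load(k),w(loc(th,r,n)),f)],0).tolist() for k,f in(("t1",0),("s11",0),("w10",1)) for r,n in((83,-11),(80,-25),(95,-12))], loc(th,83,-11).round(3))
crop("s11","s11t",260,330,170,240,9)
E
```

```text
1.4 [306.0, 173.0] [307.0, 179.0] [306.0, 174.0] [294.0, 188.0] [298.0, 186.0] [294.0, 183.0] [323.0, 107.0] [323.0, 82.0] [323.0, 101.0] [0.015 0.05  0.143]
1.6 [305.0, 166.0] [306.0, 172.0] [305.0, 165.0] [289.0, 192.0] [293.0, 189.0] [289.0, 188.0] [323.0, 139.0] [323.0, 111.0] [323.0, 141.0] [0.031 0.05  0.147]
1.8 [304.0, 159.0] [305.0, 165.0] [304.0, 157.0] [284.0, 198.0] [288.0, 193.0] [283.0, 194.0] [323.0, 172.0] [323.0, 144.0] [323.0, 181.0] [0.048 0.05  0.147]
1.9 [304.0, 156.0] [305.0, 162.0] [304.0, 153.0] [281.0, 201.0] [285.0, 196.0] [280.0, 198.0] [323.0, 187.0] [323.0, 161.0] [323.0, 199.0] [0.056 0.05  0.145]
2.0 [304.0, 153.0] [304.0, 158.0] [303.0, 150.0] [279.0, 205.0] [283.0, 199.0] [277.0, 202.0] [323.0, 200.0] [323.0, 176.0] [323.0, 215.0] [0.065 0.05  0.143]
```

View pics/s11t.png

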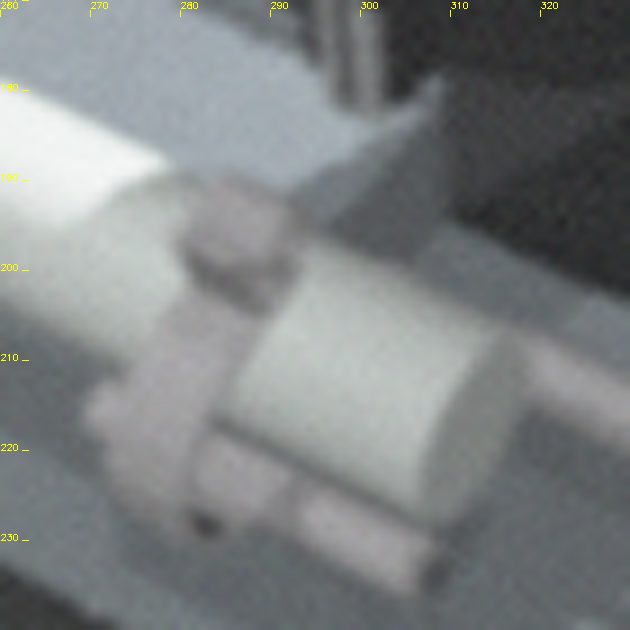

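```bash
python3 - <<'E'
from h import *
p=inv(np.array([0.541,0.0055,0.1269]))
for z in(0,.01,.015,.02,.025,.03):print(z,*[np.round(proj(load(k),w(p+np.array([x,0,z])),f),1) for x in(-.011,.011) for k,f in(("w11",1),("s11",0))])
crop("w11","w11t",280,370,235,300,8)
E
```

```text
0 [322.4 227.7] [304.3 182.7] [322.3 261. ] [298.2 189.5]
0.01 [322.4 234.9] [304.2 179.2] [322.4 269.4] [298. 186.]
0.015 [322.4 238.8] [304.1 177.4] [322.4 273.9] [297.9 184.3]
0.02 [322.5 242.9] [304.1 175.6] [322.4 278.7] [297.8 182.5]
0.025 [322.5 247.3] [304.  173.8] [322.4 283.7] [297.7 180.7]
0.03 [322.5 251.9] [303.9 172. ] [322.4 289. ] [297.5 178.8]
```

View pics/w11t.png

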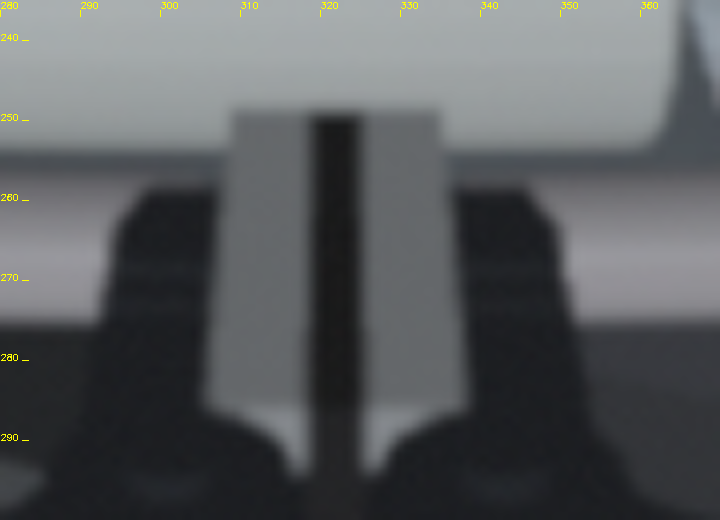

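Both views put the shut tip about 20 mm behind the reported TCP (33 mm when open, matching the crown contact), so my tip was at z≈163 and passed over the tab. I'll go back with that offset included.

```bash
python3 - <<'E'
from h import *
plan([(-.01,.0495,.17),(.095,.0495,.17),(.095,.0495,.118)])
E
```

```text
t 13.68 cradle now [ -9.   49.2 127.5] F [-0.6  0.2  0. ] w -0.0005 yaw -0.0
[-0.01, 0.0495, 0.17] -> [ 0.002   0.0005 -0.0851]
[0.095, 0.0495, 0.17] -> [-0.208   0.0005 -0.085 ]
[0.095, 0.0495, 0.118] -> [-0.208   0.0005  0.019 ]
```

```bash
python3 -m pendant '[{"x":0,"y":0,"z":-0.085,"yaw":0,"jaw":0},{"x":-0.1,"y":0,"z":-0.085,"yaw":0,"jaw":0},{"x":-0.2,"y":0,"z":-0.085,"yaw":0,"jaw":0},{"x":-0.208,"y":0,"z":-0.085,"yaw":0,"jaw":0},{"x":-0.208,"y":0,"z":-0.03,"yaw":0,"jaw":0},{"x":-0.208,"y":0,"z":0.019,"yaw":0,"jaw":0},{"x":-0.208,"y":0,"z":0.019,"yaw":0,"jaw":0}]'
python3 - <<'E'
from h import *
T=[]
for th,rho in((1.85,80),(1.57,80),(1.35,82),(1.15,84),(.95,87),(.75,89),(.55,90.5),(.4,91),(.25,92),(.12,92),(0,93),(-.04,93)):
    q=loc(th,rho,-11); T.append((round(q[0]+.011,4),.0495,round(q[2]-.02,4)))
plan(T)
E
```

```text
time: 14.55
tool_pos: [0.6429, 0.0164, 0.1159]
tcp_rot: [-0.002, -0.053, 0.999, 0.0]
contact_force: [0.6, 0.1, -0.2]
gripper_width: -0.0001
t 14.55 cradle now [ 92.4  49.4 115.9] F [ 0.6  0.1 -0.2] w -0.0001 yaw -0.0001
[np.float64(0.0625), 0.0495, np.float64(0.1233)] -> [ 0.0599  0.0002 -0.0145]
[np.float64(0.0399), 0.0495, np.float64(0.1234)] -> [ 0.1051  0.0002 -0.0145]
[np.float64(0.0223), 0.0495, np.float64(0.121)] -> [ 0.1403  0.0002 -0.0095]
[np.float64(0.0066), 0.0495, np.float64(0.1156)] -> [0.1716 0.0002 0.0014]
[np.float64(-0.0086), 0.0495, np.float64(0.1078)] -> [2.019e-01 1.000e-04 1.720e-02]
[np.float64(-0.0216), 0.0495, np.float64(0.096)] -> [2.278e-01 1.000e-04 4.090e-02]
[np.float64(-0.0319), 0.0495, np.float64(0.0813)] -> [2.483e-01 1.000e-04 7.040e-02]
[np.float64(-0.0371), 0.0495, np.float64(0.0687)] -> [2.586e-01 1.000e-04 9.560e-02]
[np.float64(-0.0409), 0.0495, np.float64(0.0555)] -> [2.661e-01 1.000e-04 1.221e-01]
[np.float64(-0.0417), 0.0495, np.float64(0.0435)] -> [2.675e-01 1.000e-04 1.461e-01]
[np.float64(-0.042), 0.0495, np.float64(0.0324)] -> [2.680e-01 1.000e-04 1.683e-01]
[np.float64(-0.0415), 0.0495, np.float64(0.0287)] -> [2.670e-01 1.000e-04 1.757e-01]
```

```bash
python3 -m pendant '[{"x":0.03,"y":0,"z":-0.005,"yaw":0,"jaw":0},{"x":0.05,"y":0,"z":-0.008,"yaw":0,"jaw":0},{"x":0.065,"y":0,"z":-0.01,"yaw":0,"jaw":0},{"x":0.08,"y":0,"z":-0.01,"yaw":0,"jaw":0},{"x":0.095,"y":0,"z":-0.01,"yaw":0,"jaw":0},{"x":0.11,"y":0,"z":-0.01,"yaw":0,"jaw":0},{"x":0.128,"y":0,"z":-0.008,"yaw":0,"jaw":0},{"x":0.145,"y":0,"z":-0.005,"yaw":0,"jaw":0},{"x":0.145,"y":0,"z":-0.005,"yaw":0,"jaw":0}]'
python3 - <<'E'
from h import *
plan([])
c=shot("scene","s12");crop("s12","s12c",215,375,105,255,5)
E
```

```text
time: 15.68
tool_pos: [0.5719, 0.0088, 0.1201]
tcp_rot: [-0.001, -0.053, 0.999, -0.0]
contact_force: [-0.7, 0.6, -0.7]
gripper_width: 0.0001
t 15.68 cradle now [ 21.1  49.3 120.1] F [-0.7  0.6 -0.7] w 0.0001 yaw -0.0001
```

View pics/s12c.png

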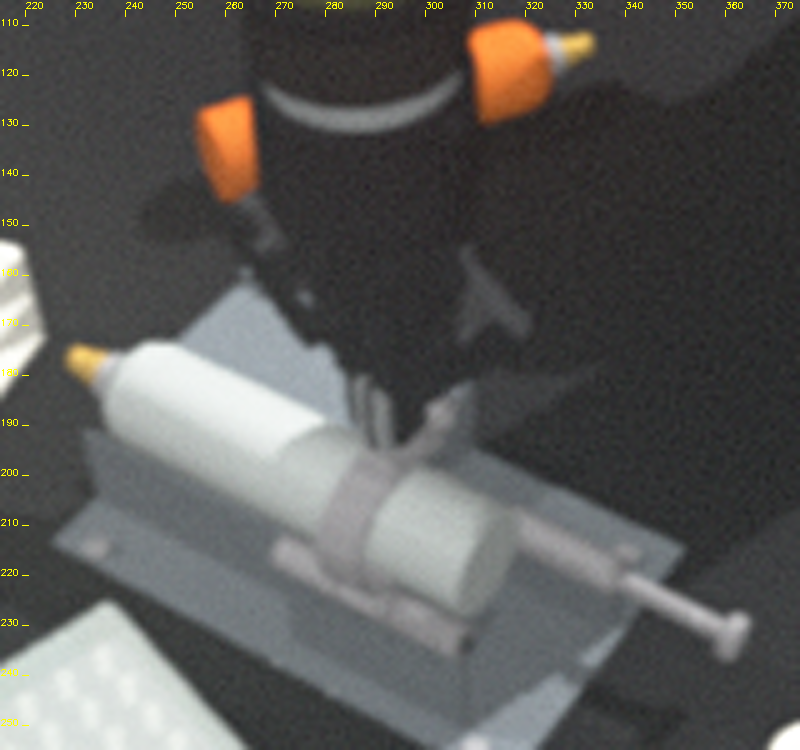

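```bash
python3 -m pendant '[{"x":0.016,"y":0,"z":0.004,"yaw":0,"jaw":0},{"x":0.032,"y":0,"z":0.01,"yaw":0,"jaw":0},{"x":0.047,"y":0,"z":0.017,"yaw":0,"jaw":0},{"x":0.062,"y":0,"z":0.025,"yaw":0,"jaw":0},{"x":0.075,"y":0,"z":0.036,"yaw":0,"jaw":0},{"x":0.088,"y":0,"z":0.049,"yaw":0,"jaw":0},{"x":0.099,"y":0,"z":0.063,"yaw":0,"jaw":0},{"x":0.109,"y":0,"z":0.078,"yaw":0,"jaw":0},{"x":0.115,"y":0,"z":0.09,"yaw":0,"jaw":0},{"x":0.119,"y":0,"z":0.104,"yaw":0,"jaw":0},{"x":0.123,"y":0,"z":0.117,"yaw":0,"jaw":0},{"x":0.127,"y":0,"z":0.13,"yaw":0,"jaw":0},{"x":0.127,"y":0,"z":0.13,"yaw":0,"jaw":0}]'
python3 - <<'E'
from h import *
plan([])
c=shot("scene","s13");crop("s13","s13c",215,375,105,255,5)
E
```

```text
time: 17.35
tool_pos: [0.5093, 0.0022, 0.0547]
tcp_rot: [-0.001, -0.053, 0.999, 0.0]
contact_force: [-0.1, 0.0, 0.2]
gripper_width: 0.0002
t 17.35 cradle now [-41.9  49.3  54.7] F [-0.1  0.   0.2] w 0.0002 yaw -0.0
```

View pics/s13c.png

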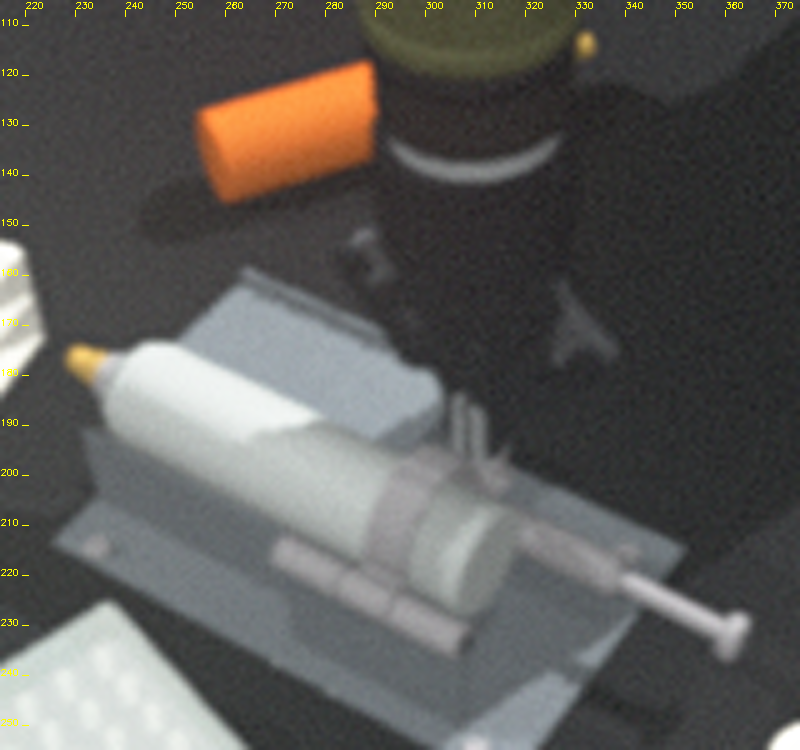

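```bash
python3 -m pendant '[{"x":0.002,"y":0,"z":0.012,"yaw":0,"jaw":0},{"x":0.004,"y":0,"z":0.024,"yaw":0,"jaw":0},{"x":0.004,"y":0,"z":0.036,"yaw":0,"jaw":0},{"x":0.004,"y":0,"z":0.044,"yaw":0,"jaw":0},{"x":0.004,"y":0,"z":0.044,"yaw":0,"jaw":0}]';python3 -m pendant '[{"x":0,"y":0,"z":0.004,"yaw":0,"jaw":0},{"x":0,"y":0,"z":0.006,"yaw":0,"jaw":0},{"x":0,"y":0,"z":0.006,"yaw":0,"jaw":0}]'
```

```text
time: 18.02
tool_pos: [0.5076, 0.0019, 0.0329]
tcp_rot: [-0.001, -0.053, 0.999, 0.0]
contact_force: [-0.1, 0.7, 0.2]
gripper_width: -0.0002
time: 18.4
tool_pos: [0.5081, 0.002, 0.0318]
tcp_rot: [0.0, -0.053, 0.999, -0.0]
contact_force: [-4.7, -0.9, 14.4]
gripper_width: 0.0
```

```bash
python3 -m pendant '[{"x":0,"y":0,"z":0.003,"yaw":0,"jaw":0},{"x":0,"y":0,"z":0.003,"yaw":0,"jaw":0}]'; python3 -m pendant '[{"x":0,"y":0,"z":-0.02,"yaw":0,"jaw":0},{"x":0,"y":0,"z":-0.1,"yaw":0,"jaw":0},{"x":0,"y":0.1,"z":-0.22,"yaw":0,"jaw":0},{"x":0,"y":0.2,"z":-0.28,"yaw":0,"jaw":0},{"x":0,"y":0.3,"z":-0.28,"yaw":0,"jaw":0},{"x":0,"y":0.3,"z":-0.28,"yaw":0,"jaw":0}]'
python3 - <<'E'
from h import *
plan([])
c=shot("scene","s14");crop("s14","s14c",215,375,145,265,5);shot("wrist","w14")
ov("w14","w14ov",80,380,120,320,2.6,True,{"tab":(-.043,.0495,.0524),"ph":(-.04,.1765,.038)})
E
```

```text
time: 18.65
tool_pos: [0.5082, 0.002, 0.0316]
tcp_rot: [0.0, -0.053, 0.999, -0.0]
contact_force: [-10.4, -0.3, 27.9]
gripper_width: 0.0002
time: 19.4
tool_pos: [0.4925, 0.1547, 0.17]
tcp_rot: [0.001, -0.055, 0.998, 0.001]
contact_force: [-0.6, 0.0, 1.2]
gripper_width: 0.0
t 19.4 cradle now [-42.5 202.8 170. ] F [-0.6  0.   1.2] w 0.0 yaw 0.0017
```

View pics/s14c.png

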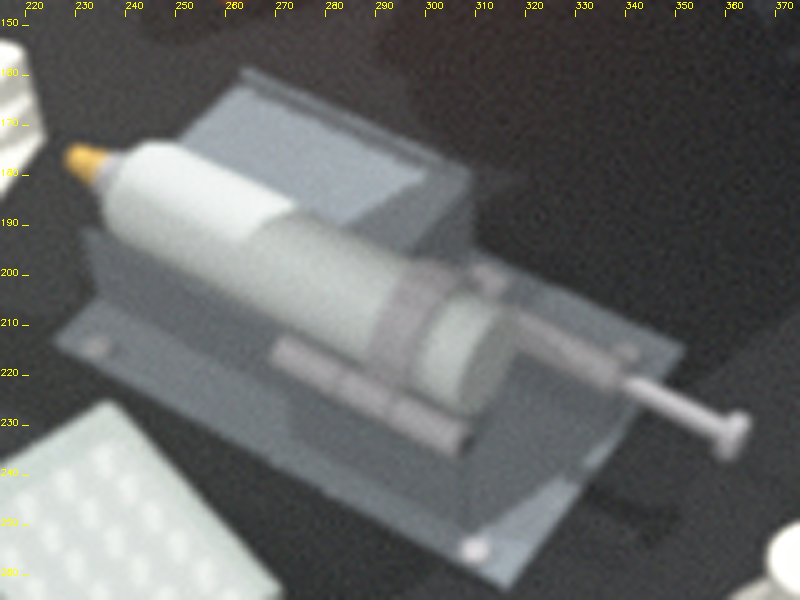

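View pics/w14ov.png

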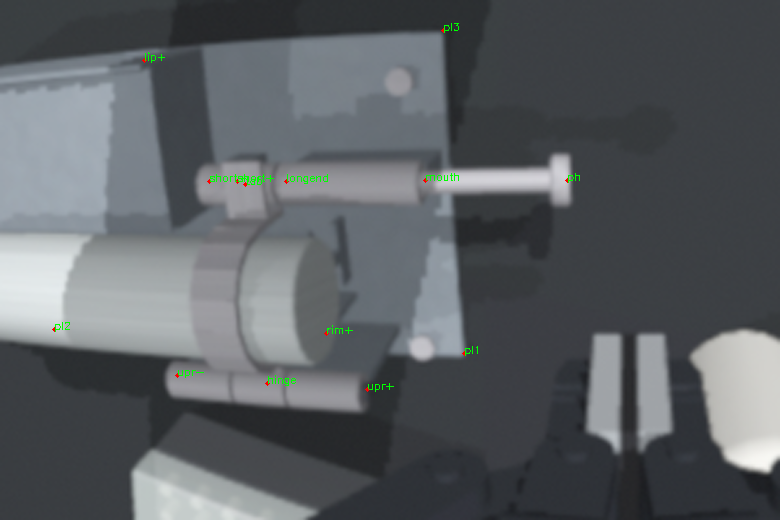

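The strap is shut: it stayed at the same height (tip about 52 mm) under 28 N, and its knuckle lines up between the fixed ones. The pin head is at y≈177. I'll turn the tool 90° so the flat pad sides push the pin head.

```bash
python3 - <<'E'
from h import *
s=state();print(s["joint_pos"].round(3))
t=shot("top","t14");crop("t14","t14c",255,395,145,235,5)
c=load("w14")
print("head face z.038", inv(onz(c,(570/2.6+80),(180/2.6+120),.038,True)))
plan([(-.04,.215,.16),(-.04,.215,.007)])
E
```

```text
[ 2.990e-01  1.760e-01 -3.220e-01  1.073e+00 -1.000e-03  1.920e-01]
head face z.038 [-0.03966667  0.1780716   0.038     ]
t 19.55 cradle now [-43.5 198.7 168.5] F [ 0.2 -0.4 -0.1] w -0.0 yaw -0.0
[-0.04, 0.215, 0.16] -> [-0.0071  0.0326  0.0169]
[-0.04, 0.215, 0.007] -> [-0.0074  0.0329  0.3229]
```

```bash
python3 -m pendant '[{"x":-0.007,"y":0.033,"z":0,"yaw":0.06,"jaw":0},{"x":-0.007,"y":0.033,"z":0,"yaw":0.12,"jaw":0},{"x":-0.007,"y":0.033,"z":0.03,"yaw":0.18,"jaw":0},{"x":-0.007,"y":0.033,"z":0.06,"yaw":0.24,"jaw":0},{"x":-0.007,"y":0.033,"z":0.09,"yaw":0.3,"jaw":0},{"x":-0.007,"y":0.033,"z":0.12,"yaw":0.36,"jaw":0},{"x":-0.007,"y":0.033,"z":0.15,"yaw":0.42,"jaw":0},{"x":-0.007,"y":0.033,"z":0.18,"yaw":0.48,"jaw":0},{"x":-0.007,"y":0.033,"z":0.2,"yaw":0.5,"jaw":0},{"x":-0.007,"y":0.033,"z":0.2,"yaw":0.5,"jaw":0},{"x":-0.007,"y":0.033,"z":0.2,"yaw":0.5,"jaw":0}]'
python3 - <<'E'
from h import *
plan([(-.04,.215,.007),(-.04,.19,.007),(-.04,.139,.007)])
shot("wrist","w15");shot("scene","s15");ov("s15","s15ov",255,415,145,265,5,False,{"ph":(-.04,.1775,.038),"tip":inv(state()["tool_pos"])+[0,0,.02]})
E
```

```text
time: 20.92
tool_pos: [0.4943, 0.167, 0.069]
tcp_rot: [-0.0, 0.669, 0.743, -0.0]
contact_force: [0.5, 0.8, -0.2]
gripper_width: 0.0
t 20.93 cradle now [-39.5 214.8  69. ] F [ 0.5  0.8 -0.2] w 0.0 yaw 0.4998
[-0.04, 0.215, 0.007] -> [ 0.0004 -0.001   0.124 ]
[-0.04, 0.19, 0.007] -> [-0.0496 -0.001   0.124 ]
[-0.04, 0.139, 0.007] -> [-0.1516 -0.0009  0.124 ]
```

View pics/s15ov.png

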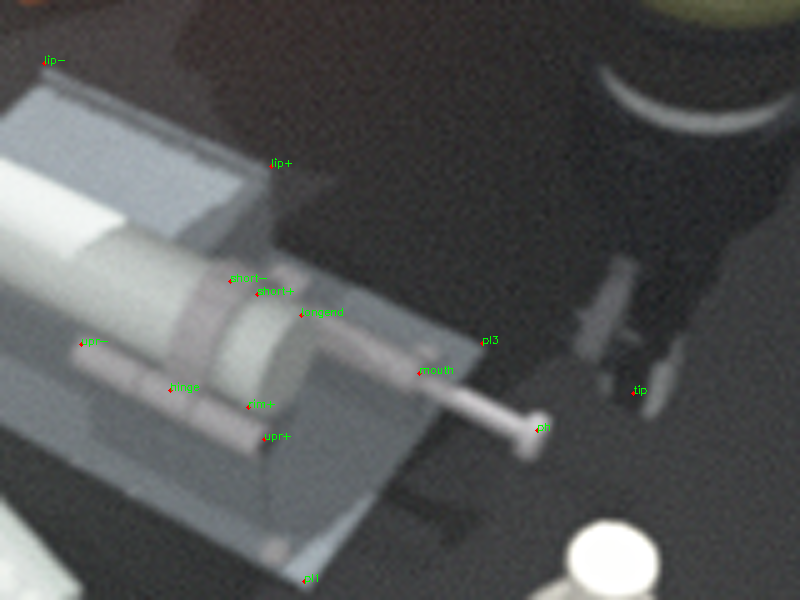

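View pics/w15.png

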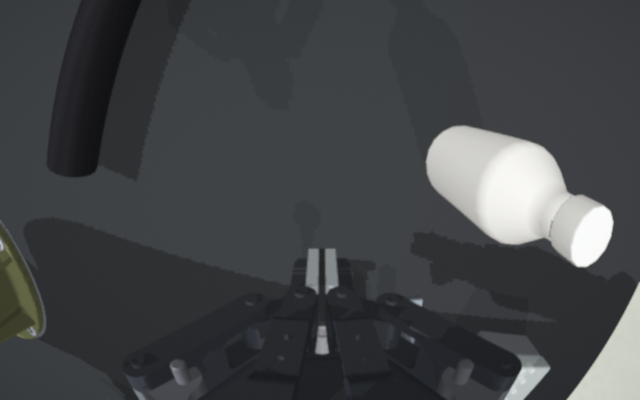

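```bash
python3 -m pendant '[{"x":0,"y":-0.001,"z":0.06,"yaw":0,"jaw":0},{"x":0,"y":-0.001,"z":0.12,"yaw":0,"jaw":0},{"x":-0.02,"y":-0.001,"z":0.124,"yaw":0,"jaw":0},{"x":-0.04,"y":-0.001,"z":0.124,"yaw":0,"jaw":0},{"x":-0.05,"y":-0.001,"z":0.124,"yaw":0,"jaw":0},{"x":-0.058,"y":-0.001,"z":0.124,"yaw":0,"jaw":0},{"x":-0.066,"y":-0.001,"z":0.124,"yaw":0,"jaw":0},{"x":-0.066,"y":-0.001,"z":0.124,"yaw":0,"jaw":0}]'
python3 - <<'E'
from h import *
plan([])
shot("scene","s16");crop("s16","s16c",255,415,145,265,5)
E
```

```text
time: 22.02
tool_pos: [0.4976, 0.1354, 0.0075]
tcp_rot: [0.0, 0.669, 0.743, 0.001]
contact_force: [-0.8, 2.9, 1.7]
gripper_width: -0.0001
t 22.02 cradle now [-39.5 183.1   7.5] F [-0.8  2.9  1.7] w -0.0001 yaw 0.5
```

View pics/s16c.png

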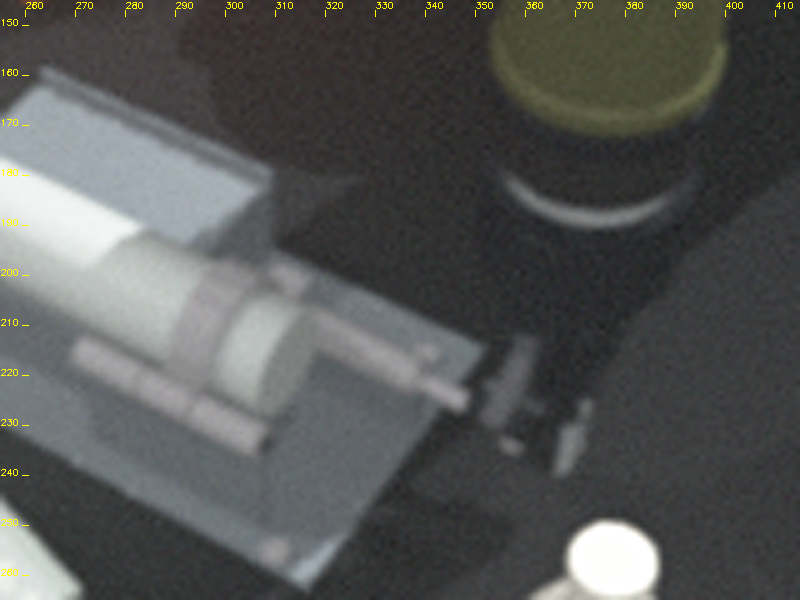

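```bash
python3 -m pendant '[{"x":-0.008,"y":0,"z":0,"yaw":0,"jaw":0},{"x":-0.016,"y":0,"z":0,"yaw":0,"jaw":0},{"x":-0.024,"y":0,"z":0,"yaw":0,"jaw":0},{"x":-0.032,"y":0,"z":0,"yaw":0,"jaw":0}]'; python3 -m pendant '[{"x":-0.008,"y":0,"z":0,"yaw":0,"jaw":0},{"x":-0.016,"y":0,"z":0,"yaw":0,"jaw":0},{"x":-0.024,"y":0,"z":0,"yaw":0,"jaw":0}]'
python3 - <<'E'
from h import *
plan([])
shot("scene","s17");crop("s17","s17c",255,415,145,265,5)
E
```

```text
time: 22.58
tool_pos: [0.499, 0.119, 0.0071]
tcp_rot: [0.0, 0.669, 0.744, 0.0]
contact_force: [0.7, 0.5, -0.2]
gripper_width: -0.0
time: 22.95
tool_pos: [0.4997, 0.1066, 0.0067]
tcp_rot: [-0.0, 0.669, 0.743, -0.0]
contact_force: [-0.1, -0.4, 1.1]
gripper_width: 0.0002
t 22.95 cradle now [-40.4 154.2   6.7] F [-0.1 -0.4  1.1] w 0.0002 yaw 0.4999
```

View pics/s17c.png

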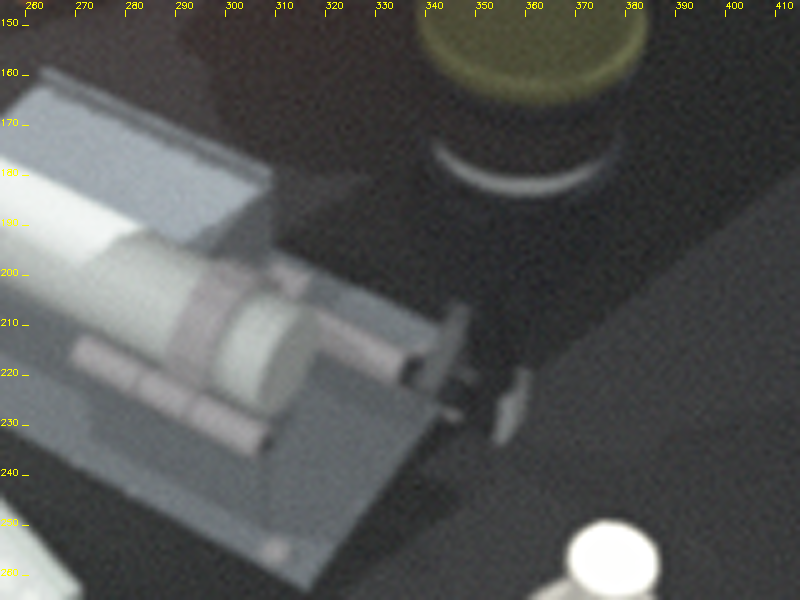

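```bash
python3 -m pendant '[{"x":-0.008,"y":0,"z":0,"yaw":0,"jaw":0},{"x":-0.016,"y":0,"z":0,"yaw":0,"jaw":0},{"x":-0.024,"y":0,"z":0,"yaw":0,"jaw":0},{"x":-0.028,"y":0,"z":0,"yaw":0,"jaw":0},{"x":-0.028,"y":0,"z":0,"yaw":0,"jaw":0}]'; python3 -m pendant '[{"x":-0.004,"y":0,"z":0,"yaw":0,"jaw":0},{"x":-0.006,"y":0,"z":0,"yaw":0,"jaw":0},{"x":-0.006,"y":0,"z":0,"yaw":0,"jaw":0}]'
python3 - <<'E'
from h import *
plan([])
shot("scene","s18");crop("s18","s18c",255,415,145,265,5)
E
```

```text
time: 23.62
tool_pos: [0.5015, 0.0931, 0.0069]
tcp_rot: [0.0, 0.669, 0.743, -0.0]
contact_force: [-0.3, 0.9, -0.2]
gripper_width: 0.0002
time: 24.0
tool_pos: [0.5017, 0.091, 0.0069]
tcp_rot: [-0.001, 0.669, 0.744, 0.001]
contact_force: [-0.6, 4.7, 0.3]
gripper_width: -0.0002
t 24.0 cradle now [-40.1 138.5   6.9] F [-0.6  4.7  0.3] w -0.0002 yaw -0.4999
```

View pics/s18c.png

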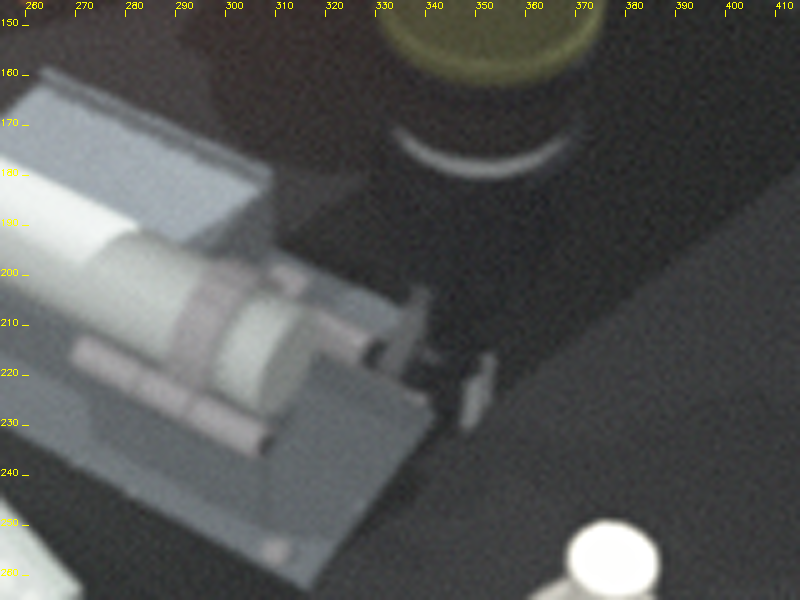

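```bash
python3 -m pendant '[{"x":-0.004,"y":0,"z":0,"yaw":0,"jaw":0},{"x":-0.008,"y":0,"z":0,"yaw":0,"jaw":0},{"x":-0.008,"y":0,"z":0,"yaw":0,"jaw":0}]'; python3 -c "
from h import *
plan([])"
```

```text
time: 24.42
tool_pos: [0.5017, 0.0911, 0.0071]
tcp_rot: [-0.004, 0.668, 0.744, 0.003]
contact_force: [-3.2, 18.1, 0.7]
gripper_width: -0.0
t 24.43 cradle now [-40.1 138.6   7.1] F [-3.2 18.1  0.7] w -0.0 yaw -0.4993
```

It stops hard: 18 N with no motion, pad face at y≈127.6 mm against the 128 mm expected. I'll back off and look.

```bash
python3 -m pendant '[{"x":0.04,"y":0,"z":0,"yaw":0,"jaw":0},{"x":0.1,"y":0,"z":-0.02,"yaw":0,"jaw":0},{"x":0.14,"y":0,"z":-0.12,"yaw":0,"jaw":0},{"x":0.14,"y":0,"z":-0.24,"yaw":0,"jaw":0},{"x":0.14,"y":-0.1,"z":-0.3,"yaw":0,"jaw":0},{"x":0.14,"y":-0.2,"z":-0.3,"yaw":0,"jaw":0},{"x":0.14,"y":-0.25,"z":-0.3,"yaw":0,"jaw":0},{"x":0.14,"y":-0.25,"z":-0.3,"yaw":0,"jaw":0}]'
python3 - <<'E'
from h import *
plan([])
E4={"HOME":(-.04,.128,.038),"tiphome":(-.04,.018,.038),"tab":(-.043,.0495,.0524)}
shot("scene","s19");ov("s19","s19ov",215,375,145,265,5,False,E4)
shot("top","t19");ov("t19","t19ov",255,395,145,235,5,False,E4)
cv2.imwrite("pics/s19f.png",load("s19")["pixels"])
E
```

```text
time: 25.42
tool_pos: [0.3693, 0.142, 0.1571]
tcp_rot: [0.001, 0.669, 0.744, -0.0]
contact_force: [0.4, -0.2, 0.1]
gripper_width: 0.0001
t 25.43 cradle now [-166.4  203.1  157.1] F [ 0.4 -0.2  0.1] w 0.0001 yaw -0.4999
```

View pics/s19ov.png

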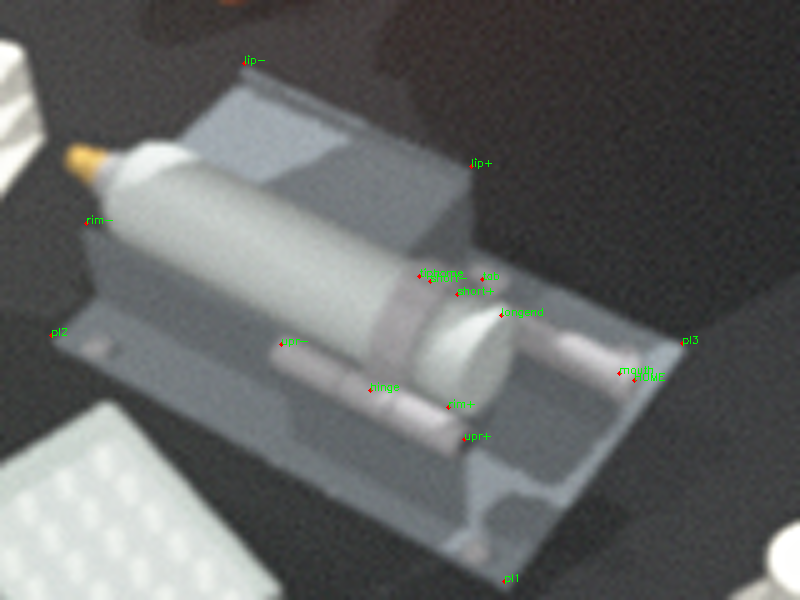

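View pics/t19ov.png

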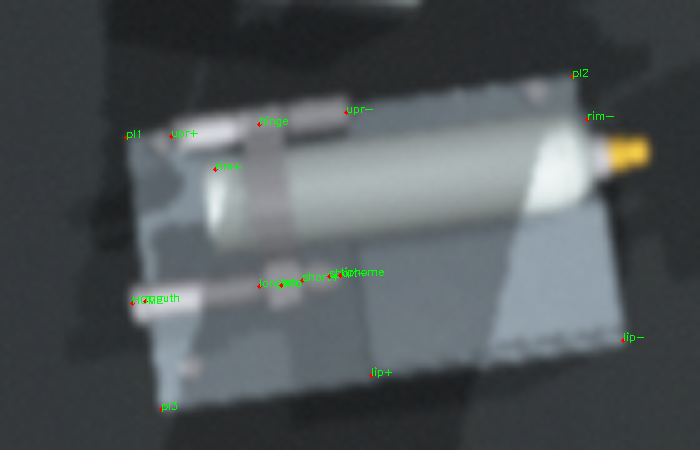

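View pics/s19f.png

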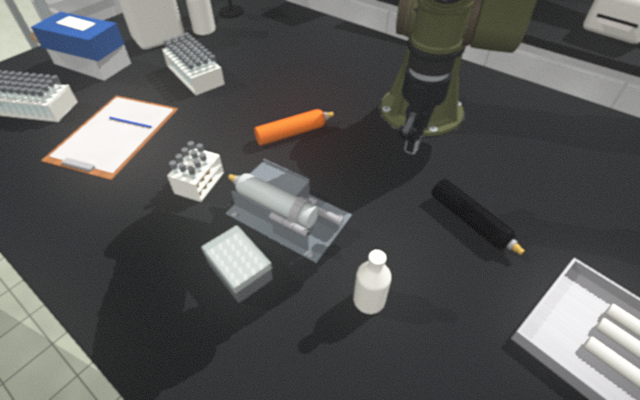

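The pin is home in both views: head at the HOME mark, (132,303) in the top crop, and no bare shank. I'll take one close wrist look to confirm.

```bash
python3 -m pendant '[{"x":-0.05,"y":0,"z":-0.08,"yaw":0,"jaw":0},{"x":-0.15,"y":0.05,"z":-0.1,"yaw":0,"jaw":0},{"x":-0.25,"y":0.1,"z":-0.1,"yaw":0,"jaw":0},{"x":-0.28,"y":0.12,"z":-0.1,"yaw":0,"jaw":0},{"x":-0.28,"y":0.12,"z":-0.1,"yaw":0,"jaw":0},{"x":-0.28,"y":0.12,"z":-0.1,"yaw":0,"jaw":0}]'
python3 - <<'E'
from h import *
plan([])
shot("wrist","w20");print(proj(load("w20"),w((-.04,.075,.038)),True))
u,v=map(int,proj(load("w20"),w((-.02,.075,.038)),True))
ov("w20","w20ov",max(u-110,0),min(u+110,640),max(v-90,0),min(v+90,400),3.5,True,{"HOME":(-.04,.128,.038),"tiphome":(-.04,.018,.038),"tab":(-.043,.0495,.0524)})
E
```

```text
time: 26.28
tool_pos: [0.4444, 0.0106, 0.2064]
tcp_rot: [-0.001, 0.669, 0.744, -0.0]
contact_force: [-0.4, -0.7, -0.4]
gripper_width: 0.0002
t 26.27 cradle now [-105.6   64.6  206.4] F [-0.4 -0.7 -0.4] w 0.0002 yaw -0.4998
(np.float64(380.9875370259922), np.float64(167.61508171769992))
```

View pics/w20ov.png

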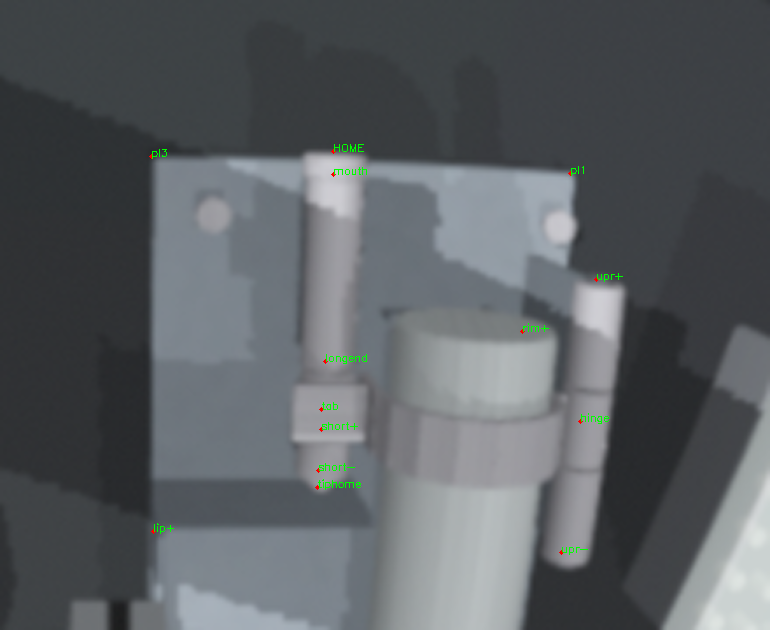

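The head is flush on the mouth (333,153), the nose shows past the short knuckle at the predicted home mark (318,487), and the strap is shut over the cylinder. Handing in.

```bash
python3 -c "
from rig import sign_off
print(sign_off())"
```

```text
the job is handed in; nothing more can be done
None
```

The job is handed in at about 26 s of the 61 s allowed: the aluminium cylinder is in the vee, the strap is shut over it, and the pin is home through all three knuckles. The interface gave no verdict.

**Last checks**
- **Cylinder:** it rolled off the shelf into the vee. Its apparent size matches a height of 63.4 mm, about 1–2 mm off the vee centre in x, and its far end is at y≈84 mm, so its centre is about y -6 mm.
- **Strap:** it held at the closed height, about 52 mm at the tab, under 28 N.
- **Pin:** it stopped hard at y≈127.6 mm (home is 128) under 18 N. In the last wrist view the head is flush on the knuckle and the nose is out past the short one.
- **Surroundings:** the tube rack, tip box and bottle look unmoved in the last scene picture. The robot touches nothing.

**What went wrong or disagreed**
- The fingertips appear to be about 20 mm farther back than the stated tool point when shut, and about 33 mm when open.
- Because of that, the first push ran up over the cylinder with up to 48 N at the wrist, through the fingertips only, and moved it just part of the way. I rolled it the rest of the way from its top.
- For the same reason, the first strap sweep passed over the tab without touching it. Both moves worked once I allowed for the offset.

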